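# Scrapers back into their own holders

## Task

The narrow scraper was put away in the wide holder by mistake, and the wide scraper was left lying on the counter. Slide each scraper blade first into the holder whose slot fits it, the narrow one into the narrow slot and the wide one into the wide slot, fully home with its handle's shoulder against the mouth, and leave the goods that stand around where they are.

Things in the scene. Friction and masses are not known exactly. Their poses are not given: they have to be found in the camera images.
- wide_scraper: wide scraper: steel blade 64 mm wide, 75 long, 3 thick (last 6 mm only 56 wide), straight black handle 120 long, 26 wide, 20 thick; 0.13 kg. Origin: underside, at the shoulder where blade meets handle; x along the blade to its edge (handle x -120 to 0 mm), z up (handle 0 to 20, blade mid 10 mm). Grip near x -70.
- narrow_scraper: narrow scraper: steel blade 40 mm wide, 75 long, 3 thick (last 6 mm only 32 wide), straight black handle 120 long, 26 wide, 20 thick; 0.13 kg. Origin: underside, at the shoulder where blade meets handle; x along the blade to its edge (handle x -120 to 0 mm), z up (handle 0 to 20, blade mid 10 mm). Grip near x -70. Starts loose in the wide slot.
- wide_holder: wide holder: grey block fixed on the counter, 94 mm wide, 56 high, x 0 to 90 mm, with a level slot 70 wide, 8 high, 80 deep, open to -x. In front a flat lip at z 30 mm reaches to x -35 (its edge slopes down to x -48), with side guides 22 high, 84 apart at its end and narrowing to the slot. Origin on the counter below mid-mouth; x points into the slot, z up.
- narrow_holder: narrow holder: grey block fixed on the counter, 70 mm wide, 76 high, x 0 to 90 mm, with a level slot 46 wide, 8 high, 80 deep, open to -x. In front a flat lip at z 50 mm reaches to x -35 (its edge slopes down to x -48), with side guides 22 high, 60 apart at its end and narrowing to the slot. Origin on the counter below mid-mouth; x points into the slot, z up.
- wide_scraper_shoulder (a point): centre of the wide scraper's shoulder (middle of the thickness, where blade meets handle), axes as the scraper's
- narrow_scraper_shoulder (a point): centre of the narrow scraper's shoulder (middle of the thickness, where blade meets handle), axes as the scraper's
- wide_holder_mouth (a point): centre of the wide holder's slot mouth, 40 mm above the counter; axes as the holder's. With the scraper fully home, handle on the lip and shoulder against the mouth face, its shoulder point is here
- narrow_holder_mouth (a point): centre of the narrow holder's slot mouth, 60 mm above the counter; axes as the holder's. With the scraper fully home, handle on the lip and shoulder against the mouth face, its shoulder point is here
- red_carton: small red-and-white striped carton 42x60x58 mm (x, y, z); stands on the counter among the work, to be left where it is. Origin at the centre of its underside, z up
- filter: white and orange spin-on oil filter, 69 mm across, 94 mm high; stands on the counter among the work, to be left where it is. Origin at the centre of its underside, z up
- measure: yellow pocket tape measure standing on edge, 34x80x60 mm (x, y, z); stands on the counter among the work, to be left where it is. Origin at the centre of its underside, z up
- relay: small black relay 27x27x36 mm with brass blades on top; stands on the counter among the work, to be left where it is. Origin at the centre of its underside, z up
- lock: brass padlock lying flat, 57x40x14 mm; stands on the counter among the work, to be left where it is. Origin at the centre of its underside, z up
Not all that is in view belongs to the job. Leave any yellow look-alike of the narrow_scraper alone.

How it is judged (in metres and radians):
On the way:
1. the narrow scraper is out of the wide holder (distance between narrow_scraper_shoulder and wide_holder_mouth above 0.085 m), for 0.1 s.
At the end, for the whole second after the job is handed in: Each scraper lies at rest in its own holder: shoulder within 6 mm of the mouth face along the slot, within 12 mm of the mouth's centre sideways and 6 mm in height, and within 0.12 rad of the slot's direction (x of wide_scraper_shoulder in the frame of wide_holder_mouth between -0.006 and 0.006 m and y of wide_scraper_shoulder in the frame of wide_holder_mouth between -0.012 and 0.012 m and z of wide_scraper_shoulder in the frame of wide_holder_mouth between -0.006 and 0.006 m and angle between the x axis of wide_scraper and the x axis of wide_holder, either way round below 0.12 rad and linear speed of each of wide_scraper, narrow_scraper below 0.02 m/s and angular speed of each of wide_scraper, narrow_scraper below 0.2 rad/s and x of narrow_scraper_shoulder in the frame of narrow_holder_mouth between -0.006 and 0.006 m and y of narrow_scraper_shoulder in the frame of narrow_holder_mouth between -0.012 and 0.012 m and z of narrow_scraper_shoulder in the frame of narrow_holder_mouth between -0.006 and 0.006 m and angle between the x axis of narrow_scraper and the x axis of narrow_holder, either way round below 0.12 rad); the robot touches nothing.
It fails at once if the carton that stands around is shifted by more than 25 mm (distance of red_carton from where it was at the start of the episode above 0.025 m).
It fails at once if the oil filter that stands around is shifted by more than 25 mm (distance of filter from where it was at the start of the episode above 0.025 m).
It fails at once if the tape measure that stands around is shifted by more than 25 mm (distance of measure from where it was at the start of the episode above 0.025 m).
It fails at once if the relay that stands around is shifted by more than 25 mm (distance of relay from where it was at the start of the episode above 0.025 m).
It fails at once if the padlock that stands around is shifted by more than 25 mm (distance of lock from where it was at the start of the episode above 0.025 m).
It also fails if it takes over 67 s, if anything falls off the work surface, if the arm or the gripper's body presses on something with over 40 N, if the wrist force passes 120 N, or if a joint passes its speed limit or range.

## Robot

A 6-joint arm with a two-finger parallel gripper is mounted at the origin on a cart in front of the work surface, level with it; the furniture and walls round the work are solid. World frame = base frame: x ahead of the robot, y to its left, z up, the work surface at z = 0. Lengths are in mm, angles in rad, forces in N, time in s.
With the tool pointing down it reaches from about 275 to 975 mm from the base axis. Payload 8.4 kg.
Tool frame: the origin (TCP) lies midway between the tips of the shut fingers; the grasp point (between the pads) lies 19 mm behind it; z points along the fingers, y is the line along which they close (so a half turn about z gives the same grasp; the last joint's range is limited). The gripper opens to 92 mm and grips with 3 to 60 N. Pads are 20 mm wide; open, the fingers measure 128 mm over their backs; the gripper's body (75 mm by 189 mm) begins 69 mm behind the grasp point.
Start: joints at [-0.002, 0.353, 1.633, -0, 1.155, -0.002], TCP at [625.002, -0, 214.583] pointing down, gripper open.
Joint ranges: [-2.63, 2.63], [-0.92, 2.1], [0.06, 2.66], [-1.3, 4.44], [0, 2.69], [-3.02, 3.02]. Speed limits (rad/s): [2.22, 2.22, 2.79, 3.14, 3.14, 3.14].

## Interface

Orientations are given as a rotation vector (axis times angle).
In Python, from station import ctrl, cams, workorder gives the robot as it stands.
- The arm moves only by the tool carry_out, never from a script. Its argument "plan" is a list of rows, each an object with "xyz": the shift along the tool's x, y, z in units of 300 mm (1.0 is 300 mm), a list of three; "rotation": the turn, a rotation vector about the tool's x, y, z in units of 60 degrees (1.0 is 60 degrees), a list of three. A call has exactly 5 rows; each row shifts and turns the commanded pose from where the row before left it, along the tool's axes as they then stand; what a row does not reach is not made up. A row lasts 1/12 s, in which the tool goes at most 41.7 mm and 7.16 degrees, less where a joint would pass 70% of its speed; a pose out of reach is approached as far as the arm can. A call with a number of a shift or a turn outside -1 to 1 is refused whole. A call with a gripper value outside its range is refused whole. "gripper" is the opening, from -1 (shut) to 1 (fully open), set as the call begins (left out, the last holds). The fingers move at their own pace and stop on an object; "force" is the grip in N (left out, the last holds). Time passes only in rows, so rows that do not move let the fingers close, or fill a call up. It gives the time, the measured TCP pose, the force, the opening and the grip force at its end, in the units of the state.
- ctrl.observe(): the state, without advancing time (a new reading comes with each control period).
- cams.capture(name): name is "scene" or "side" or "wrist"; returns a dict with "image" (480x640x3 uint8, red, green, blue), "mtx" (3x3 intrinsics, pixels), "k1" (the pictures are not rectified: a ray, as slopes to the right and down, at radius r is drawn at 1 + k1 r^2 times it, then the intrinsics apply), "origin" and "attitude" of the camera in the world; the wrist camera has in their place "mount" (4x4, takes a point from camera to tool coordinates, whose origin is the TCP and whose axes are the flange's). Camera axes: x right, y down, z forward; pixel columns grow to the right and rows downward; lengths in mm; the calibration is good to about 2 mm. A picture is of the moment at which its call begins: read the wrist's pose just before it. There is no depth.
- workorder.finish_job(): hands the job in; it is judged then, once.
The state is a dict: "t": time; "joint_positions": joint angles; "qvel": joint speeds; "joint_torque": joint torques, N m; "tool_pos": TCP position; "tool_rot": TCP orientation; "wrist_force": force on the tool from outside, world axes, zero at the start; "ft_torque": the same for the moment, N m; "width": finger opening in mm; "gripper_force": force on a finger pad.
Only numpy, scipy, OpenCV 4.12 (cv2) and the standard library are available. Lean on these libraries where they do the work, as an engineer would, in place of code of your own. Each camera call takes 0.05 s, during which the arm holds its last target. There are 200 camera calls.

## Working session

There is one attempt and no reset: what is moved stays moved. The work goes in short steps, Python scripts to look and compute and a tool call to move; the robot and the scene stay as the last step left them, time stands still between calls to the robot, and variables do not carry over. Pictures are saved under pics/ and viewed, at most 10 in all, crops included, and the job is handed in when it is done.

Besides the shell and the picture viewer there is one more tool, called after "Emit:" as name([rows], argument=value, ...), one row to a line, values as JSON. carry_out: Moves the arm, as the interface text tells. Shifts and turns lie within -1 to 1; 1 stands for 300 mm of shift or 60 degrees of turn. Its arguments: {"type":"object","properties":{"plan":{"type":"array","items":{"type":"object","properties":{"xyz":{"type":"array","items":{"type":"number","minimum":-1,"maximum":1}},"rotation":{"type":"array","items":{"type":"number","minimum":-1,"maximum":1}}}}},"gripper":{"type":"number"},"force":{"type":"number"}},"required":["plan"]}

```bash
ls; mkdir -p pics
cat > h.py <<'E'
import numpy as np,cv2
from scipy.spatial.transform import Rotation as R
from station import ctrl,cams,workorder
def grab(n,f=None):
    s=ctrl.observe(); c=cams.capture(n)
    if 'mount' in c:
        T=np.eye(4);T[:3,:3]=R.from_rotvec(s['tool_rot']).as_matrix();T[:3,3]=s['tool_pos'];T=T@np.array(c['mount'])
    else:
        T=np.eye(4);a=np.array(c['attitude'],float);T[:3,:3]=a if a.shape==(3,3) else R.from_rotvec(a).as_matrix();T[:3,3]=c['origin']
    c['T']=T
    if f: cv2.imwrite('pics/'+f,cv2.cvtColor(c['image'],cv2.COLOR_RGB2BGR))
    return c
def ray(c,p):
    K=np.array(c['mtx']);p=np.atleast_2d(np.array(p,float))
    d=(p-K[:2,2])/[K[0,0],K[1,1]];u=d.copy()
    for _ in range(30): u=d/(1+c['k1']*(u**2).sum(1,keepdims=True))
    return np.c_[u,np.ones(len(u))]@c['T'][:3,:3].T
def onplane(c,p,z):
    r=ray(c,p);o=c['T'][:3,3];return o+r*((z-o[2])/r[:,2])[:,None]
def proj(c,P):
    q=(np.atleast_2d(P)-c['T'][:3,3])@c['T'][:3,:3];u=q[:,:2]/q[:,2:]
    u=u*(1+c['k1']*(u**2).sum(1,keepdims=True));K=np.array(c['mtx']);return u*[K[0,0],K[1,1]]+K[:2,2]
E
python3 - <<'E'
from h import *
for n in('scene','side','wrist'):
    c=grab(n,n+'0.png');print(n,c.get('attitude'),c['T'].round(2).tolist(),c['mtx'],c['k1'])
print(ctrl.observe())
E
```

```text
pics
scene [-1.92552667  1.12435125 -0.57379117] [[0.5, -0.5, 0.71, -358.32], [-0.87, -0.27, 0.42, -540.84], [-0.02, -0.83, -0.56, 800.79], [0.0, 0.0, 0.0, 1.0]] [[496.12932257   0.         322.8193597 ]
 [  0.         496.12932257 244.75816427]
 [  0.           0.           1.        ]] -0.11676832405779924
side [-0.48194913  2.55529804 -1.4435661 ] [[-0.93, -0.2, 0.3, 127.55], [-0.36, 0.48, -0.8, 1170.57], [0.01, -0.86, -0.52, 820.01], [0.0, 0.0, 0.0, 1.0]] [[591.73942983   0.         317.86147771]
 [  0.         591.73942983 237.98624937]
 [  0.           0.           1.        ]] 0.041466834929467754
wrist None [[1.0, -0.0, -0.0, 624.25], [-0.0, -0.97, -0.23, 64.57], [-0.0, 0.23, -0.97, 384.25], [0.0, 0.0, 0.0, 1.0]] [[345.04588563   0.         312.54686799]
 [  0.         345.04588563 241.63679542]
 [  0.           0.           1.        ]] -0.017145643245924262
{'t': 0.15, 'joint_positions': array([-2.40740571e-03,  3.53480650e-01,  1.63396836e+00, -1.37622248e-05,
        1.15521181e+00, -2.38880617e-03]), 'qvel': array([ 0.00031613, -0.00227232, -0.00238474,  0.00041748, -0.00036048,
        0.00195505]), 'joint_torque': array([-8.47799656e-04, -5.94210899e+01, -3.34467816e+01,  6.96930941e-02,
        2.04021111e-02, -8.35750166e-05]), 'tool_pos': array([ 6.24611383e+02, -8.21668432e-03,  2.14039244e+02]), 'tool_rot': array([-2.22092670e+00, -2.22089775e+00,  1.19731383e-03]), 'wrist_force': array([-0.94616509, -0.01143817,  0.43001777]), 'ft_torque': array([-0.01405308, -0.03852328,  0.03374185]), 'gripper_force': 0.0, 'width': 91.85341706503836}
```

View pics/scene0.png

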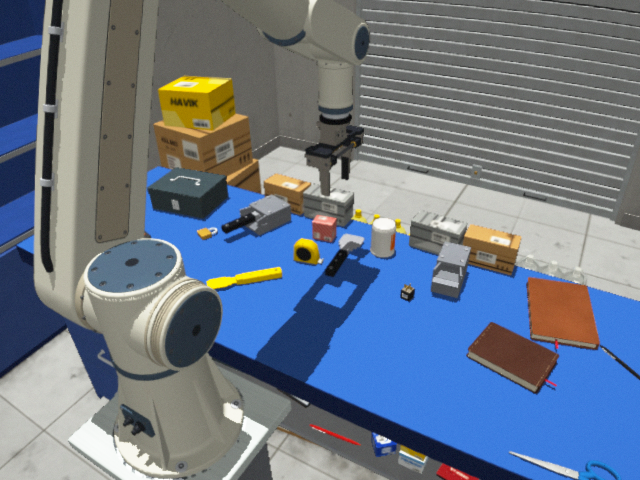

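View pics/side0.png

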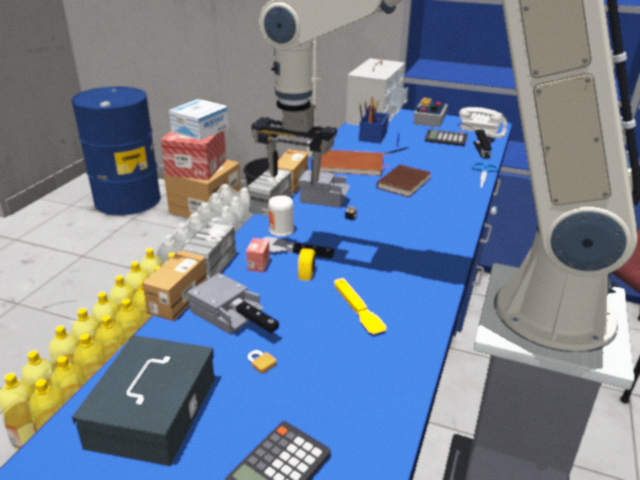

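View pics/wrist0.png

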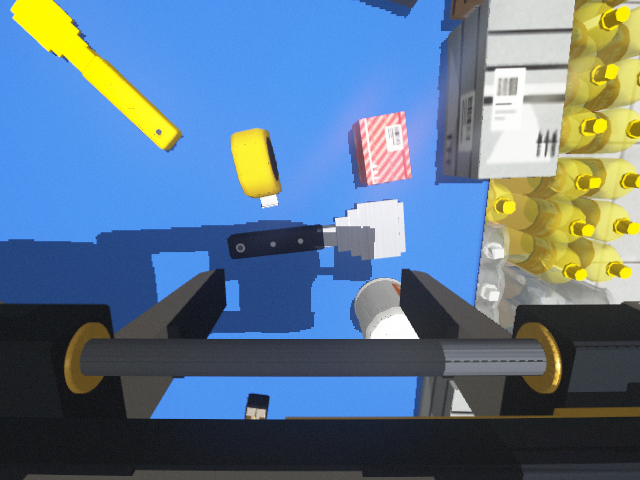

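Run:
```python
from h import *
s=grab('scene');d=grab('side');w=grab('wrist')
def tri(a,b):
    o1,o2=s['T'][:3,3],d['T'][:3,3];r1,r2=ray(s,a)[0],ray(d,b)[0]
    t=np.linalg.lstsq(np.c_[r1,-r2],o2-o1,rcond=None)[0];return ((o1+t[0]*r1+o2+t[1]*r2)/2).round(0),np.linalg.norm(o1+t[0]*r1-o2-t[1]*r2).round(1)
print('wide scr w',onplane(w,[[231,246],[323,237]],20).round(0).tolist(),'blade edge',onplane(w,[[403,200],[405,256]],12).round(0).tolist())
print('narrow handle tri',tri((225,227),(274,322)),tri((255,215),(240,303)))
print('narrow top s',onplane(s,[[225,227],[255,215]],50).round(0).tolist(),'d',onplane(d,[[274,322],[240,303]],50).round(0).tolist())
print('wide holder s',onplane(s,[[268,207]],56).round(0),onplane(d,[[218,290]],56).round(0))
print('narrow holder s',onplane(s,[[453,252]],76).round(0),onplane(d,[[323,178]],76).round(0))
for n,c in(('s',s),('d',d)):
    im=c['image'];
    x0,y0,x1,y1={'s':(195,185,315,295),'d':(170,260,300,350)}[n]
    a=cv2.resize(im[y0:y1,x0:x1],(400,300) ,interpolation=cv2.INTER_CUBIC)
    x0,y0,x1,y1={'s':(395,225,505,305),'d':(285,150,395,230)}[n]
    b=cv2.resize(im[y0:y1,x0:x1],(400,300),interpolation=cv2.INTER_CUBIC)
    r=np.hstack([a,b]); out=r if n=='s' else np.vstack([out,r])
cv2.imwrite('pics/c1.png',out[:,:,::-1])
```

```text
wide scr w [[535.0, -28.0, 20.0], [635.0, -18.0, 20.0]] blade edge [[722.0, 21.0, 12.0], [728.0, -42.0, 12.0]]
narrow handle tri (array([540., 315.,  44.]), np.float64(1.4)) (array([637., 280.,  41.]), np.float64(1.4))
narrow top s [[531.0, 307.0, 50.0], [627.0, 271.0, 50.0]] d [[537.0, 321.0, 50.0], [630.0, 290.0, 50.0]]
wide holder s [[675. 258.  56.]] [[692. 274.  56.]]
narrow holder s [[ 685. -309.   76.]] [[ 664. -300.   76.]]
```

View pics/c1.png

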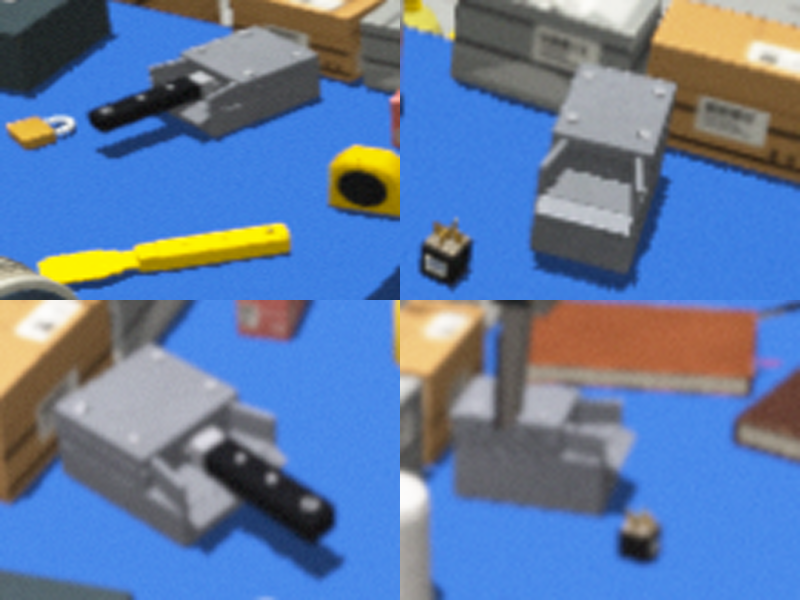

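Lookalikes: the black handle in the wide holder, scene (240,222), is the narrow scraper. The black handle on the counter, scene (337,262), is the wide one. The yellow tool at (245,280) is the decoy. The crop confirms the black one in the wide holder. I'll look from above next.

Emit:
carry_out([
  {"xyz": [0.138, -0.01, 0], "rotation": [0, 0, 0]},
  {"xyz": [0.138, -0.01, 0], "rotation": [0, 0, 0]},
  {"xyz": [0.138, -0.01, 0], "rotation": [0, 0, 0]},
  {"xyz": [0.138, -0.01, 0], "rotation": [0, 0, 0]},
  {"xyz": [0.138, -0.01, 0], "rotation": [0, 0, 0]},
], gripper=1)

```text
t: 0.72
tool_pos: [609.6, 208.8, 214.7]
tool_rot: [2.222, 2.221, 0.0]
wrist_force: [0.5, -0.4, -0.1]
width: 92.0
gripper_force: 0.0
```

Emit:
carry_out([
  {"xyz": [0.138, -0.01, 0], "rotation": [0, 0, 0]},
  {"xyz": [0.138, -0.01, 0], "rotation": [0, 0, 0]},
  {"xyz": [0, 0, 0], "rotation": [0, 0, -0.118]},
  {"xyz": [0, 0, 0], "rotation": [0, 0, -0.118]},
  {"xyz": [0, 0, 0], "rotation": [0, 0, -0.118]},
])

```text
t: 1.13
tool_pos: [603.5, 291.0, 214.2]
tool_rot: [-1.764, -2.6, 0.001]
wrist_force: [-1.1, -0.9, -0.3]
width: 91.8
gripper_force: 0.0
```

Emit:
carry_out([
  {"xyz": [0, 0, 0], "rotation": [0, 0, -0.118]},
  {"xyz": [0, 0, 0], "rotation": [0, 0, -0.118]},
  {"xyz": [0, 0, 0], "rotation": [0, 0, -0.118]},
  {"xyz": [0, 0, 0], "rotation": [0, 0, -0.118]},
  {"xyz": [0, 0, 0], "rotation": [0, 0, -0.118]},
])

```text
t: 1.55
tool_pos: [603.9, 289.8, 214.4]
tool_rot: [-0.892, -3.012, 0.0]
wrist_force: [0.5, -0.6, -0.0]
width: 91.7
gripper_force: 0.0
```

Emit:
carry_out([
  {"xyz": [0, 0, 0], "rotation": [0, 0, -0.118]},
  {"xyz": [0, 0, 0], "rotation": [0, 0, -0.118]},
  {"xyz": [0, 0, 0], "rotation": [0, 0, 0]},
  {"xyz": [0, 0, 0], "rotation": [0, 0, 0]},
  {"xyz": [0, 0, 0], "rotation": [0, 0, 0]},
])

```text
t: 1.97
tool_pos: [604.0, 289.8, 214.5]
tool_rot: [-0.53, -3.096, 0.0]
wrist_force: [-0.3, -0.6, -1.0]
width: 92.1
gripper_force: 0.0
```

Run:
```python
from h import *
c=grab('wrist','w1.png');np.save('w1.npy',c,allow_pickle=True);s=ctrl.observe();print(s['t'],s['tool_pos'],R.from_rotvec(s['tool_rot']).as_matrix().round(3).tolist(),s['joint_positions'].round(2),s['width'])
```

```text
2.0167 [603.97515691 289.80676333 214.55456605] [[-0.943, 0.332, -0.0], [0.332, 0.943, -0.0], [0.0, -0.0, -1.0]] [ 0.45  0.42  1.53  0.    1.19 -0.79] 91.75272321586476
```

View pics/w1.png

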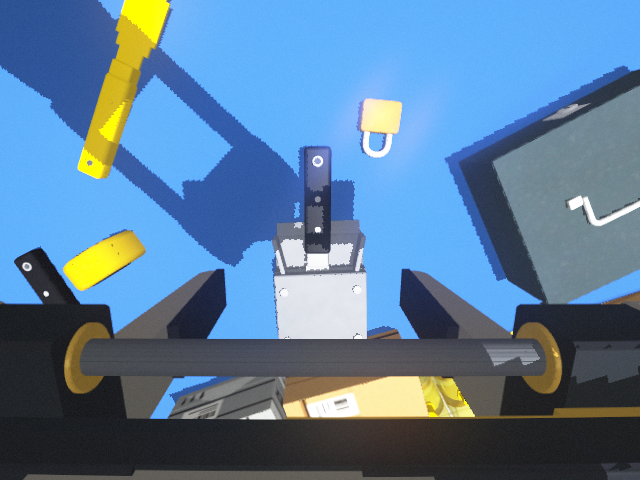

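Run:
```python
from h import *
c=np.load('w1.npy',allow_pickle=True).item();im=c['image']
hsv=cv2.cvtColor(im,cv2.COLOR_RGB2HSV)
m=((hsv[...,2]<70)).astype(np.uint8);m[:,:295]=0;m[:,340:]=0;m[:140]=0;m[262:]=0
n,l,st,ce=cv2.connectedComponentsWithStats(m);i=1+st[1:,4].argmax();print(st[i])
for y in range(155,250,15):
    xs=np.where(l[y]==i)[0];print(y,xs.min(),xs.max())
# grey block front top edge: strong vertical gradient
g=cv2.cvtColor(im,cv2.COLOR_RGB2GRAY).astype(int)
for x in(284,290,350,356): print(x,g[258:282,x])
for y in (290,310): print(y,g[y,268:284],g[y,358:376])
```

```text
[305 231  20  14 190]Traceback (most recent call last):
  File "<stdin>", line 7, in <module>
    return umr_minimum(a, axis, None, out, keepdims, initial, where)
ValueError: zero-size array to reduction operation minimum which has no identity
```

Run:
```python
from h import *
c=np.load('w1.npy',allow_pickle=True).item();im=c['image']
print(im[180,298:336].tolist())
m=(im[...,2]<75)
for y in (150,155,165,180,195,210,225,240,248):
    xs=np.where(m[y,290:345])[0]+290;print(y,xs.min() if len(xs) else 0,xs.max() if len(xs) else 0)
print(np.where(m[135:275,312])[0]+135)
g=cv2.cvtColor(im,cv2.COLOR_RGB2GRAY).astype(int)
for x in(284,290,350,356): print(x,g[258:282,x])
for y in (290,310): print(y,g[y,268:284],g[y,358:376])
```

```text
[[56, 97, 176], [55, 96, 176], [58, 96, 176], [57, 100, 179], [60, 100, 181], [62, 100, 181], [49, 71, 133], [53, 70, 126], [66, 82, 135], [81, 96, 145], [89, 102, 149], [90, 102, 151], [96, 107, 155], [95, 108, 154], [92, 103, 155], [97, 110, 157], [97, 109, 155], [99, 111, 157], [103, 110, 158], [99, 110, 154], [100, 111, 154], [104, 115, 158], [101, 112, 153], [106, 114, 155], [106, 112, 153], [110, 116, 155], [107, 116, 151], [110, 116, 153], [108, 116, 150], [107, 113, 148], [82, 92, 131], [61, 70, 113], [52, 63, 105], [81, 139, 231], [98, 175, 251], [98, 177, 252], [68, 119, 209], [68, 115, 203]]
150 0 0
155 0 0
165 0 0
180 0 0
195 330 330
210 324 329
225 305 329
240 305 329
248 305 329
[232 233 234 235 236 237 238 239 240 241 242 243]
284 [169 143 118 109 110 107 109 113 119 121 116 132 184 212 218 219 127 151
 202 228 229 230 229 229]
290 [230 231 230 228 229 229 229 228 141 111  96 116 117 118 100 100 101 174
 213 231 230 229 230 230]
350 [126 123 122 118 127 120 121 102 106 118 119 114  99 101 118 138 221 230
 231 229 231 228 229 230]
356 [ 99 101 112 135 167 190 202 205 215 227 231 233 233 143 142 123 220 230
 228 230 229 228 229 229]
290 [165 165 165 165 167 168 145 190 229 229 228 229 154 231 249 250] [251 250 250 244 230 231 231 230 195 167 163 165 167 165 166 166 167 166]
310 [164 167 165 168 165 165 165 165 122 213 225 223 223 224 225 224] [233 231 231 231 230 230 231 228 212 165 164 166 167 165 166 167 165 166]
```

Run:
```python
from h import *
c=np.load('w1.npy',allow_pickle=True).item()
a=onplane(c,[[317.2,147],[317.2,251.5]],50);print('handle',a.round(1).tolist(),np.linalg.norm(a[1]-a[0]),np.degrees(np.arctan2(*(a[1]-a[0])[[1,0]])))
b=onplane(c,[[275.3,274.3],[366.5,274.5],[275.9,290],[366.4,290],[276.3,310],[366.3,310]],56);print(b.round(1).tolist(),np.linalg.norm(b[1]-b[0]),np.linalg.norm(b[3]-b[2]))
d=b[1]-b[0];print('mouth',(b[0]+b[1])/2,'heading',np.degrees(np.arctan2(d[1],d[0]))+90,np.degrees(np.arctan2(d[1],d[0])) )
t=R.from_rotvec(ctrl.observe()['tool_rot']).as_matrix();print('tool y ang',np.degrees(np.arctan2(t[1,1],t[0,1])))
s=grab('scene');d=grab('side')
import numpy as np
g=onplane(c,[[317.2,190]],50);print('grip?',g)
```

```text
handle [[533.2, 318.1, 50.0], [629.0, 284.6, 50.0]] 101.45394322167141 -19.295038155838085
[[635.8, 237.6, 56.0], [666.5, 323.8, 56.0], [651.7, 232.2, 56.0], [682.3, 318.8, 56.0], [672.3, 224.7, 56.0], [703.2, 312.1, 56.0]] 91.5417117525975 91.87961224357896
mouth [651.14876381 280.70133452  56.        ] heading 160.40289350576217 70.40289350576218
tool y ang 70.60728960176755
grip? [[571.05384872 304.8769329   50.        ]]
```

Emit:
carry_out([
  {"xyz": [0.088, 0.011, 0.05], "rotation": [0, 0, 0]},
  {"xyz": [0, 0, 0.12], "rotation": [0, 0, 0]},
  {"xyz": [0, 0, 0.12], "rotation": [0, 0, 0]},
  {"xyz": [0, 0, 0.12], "rotation": [0, 0, 0]},
  {"xyz": [0, 0, 0.12], "rotation": [0, 0, 0]},
], gripper=0.4, force=40)

```text
t: 2.53
tool_pos: [580.2, 301.8, 54.5]
tool_rot: [0.526, 3.096, 0.001]
wrist_force: [0.4, -0.3, -0.3]
width: 64.3
gripper_force: 0.0
```

Emit:
carry_out([
  {"xyz": [0, 0, 0.08], "rotation": [0, 0, 0]},
  {"xyz": [0, 0, 0.034], "rotation": [0, 0, 0]},
  {"xyz": [0, 0, 0], "rotation": [0, 0, 0]},
  {"xyz": [0, 0, 0], "rotation": [0, 0, 0]},
  {"xyz": [0, 0, 0], "rotation": [0, 0, 0]},
])

```text
t: 2.95
tool_pos: [581.5, 302.3, 23.3]
tool_rot: [0.524, 3.095, 0.003]
wrist_force: [-0.3, 0.3, 1.2]
width: 64.1
gripper_force: 0.0
```

Emit:
carry_out([
  {"xyz": [0, 0, 0], "rotation": [0, 0, 0]},
  {"xyz": [0, 0, 0], "rotation": [0, 0, 0]},
  {"xyz": [0, 0, 0], "rotation": [0, 0, 0]},
  {"xyz": [0, 0, 0], "rotation": [0, 0, 0]},
  {"xyz": [0, 0, 0], "rotation": [0, 0, 0]},
], gripper=-1)

```text
t: 3.37
tool_pos: [580.3, 301.7, 21.8]
tool_rot: [0.524, 3.097, 0.001]
wrist_force: [0.4, -0.7, 1.5]
width: 33.1
gripper_force: 0.0
```

Emit:
carry_out([
  {"xyz": [0, 0, 0], "rotation": [0, 0, 0]},
  {"xyz": [0, 0, 0], "rotation": [0, 0, 0]},
  {"xyz": [0, 0, 0], "rotation": [0, 0, 0]},
  {"xyz": [0, 0, 0], "rotation": [0, 0, 0]},
  {"xyz": [0, 0, 0], "rotation": [0, 0, 0]},
])

```text
t: 3.78
tool_pos: [580.2, 301.7, 21.5]
tool_rot: [0.524, 3.098, 0.0]
wrist_force: [-0.4, 0.2, 2.6]
width: 25.6
gripper_force: 39.9
```

Emit:
carry_out([
  {"xyz": [0.04, 0, -0.003], "rotation": [0, 0, 0]},
  {"xyz": [0.09, 0, 0], "rotation": [0, 0, 0]},
  {"xyz": [0.1, 0, 0], "rotation": [0, 0, 0]},
  {"xyz": [0.1, 0, 0], "rotation": [0, 0, 0]},
  {"xyz": [0.04, 0, 0], "rotation": [0, 0, 0]},
])

```text
t: 4.2
tool_pos: [470.7, 338.0, 21.6]
tool_rot: [-0.522, -3.095, 0.003]
wrist_force: [-0.2, 0.4, -0.9]
width: 25.7
gripper_force: 39.9
```

Emit:
carry_out([
  {"xyz": [0, 0, -0.1], "rotation": [0, 0, 0]},
  {"xyz": [0, 0, -0.13], "rotation": [0, 0, 0]},
  {"xyz": [0, 0, -0.13], "rotation": [0, 0, 0]},
  {"xyz": [0, 0, -0.13], "rotation": [0, 0, 0]},
  {"xyz": [0, 0, -0.12], "rotation": [0, 0, 0]},
])

```text
t: 4.62
tool_pos: [474.8, 338.1, 207.4]
tool_rot: [0.523, 3.097, 0.0]
wrist_force: [1.1, 0.2, -1.0]
width: 25.9
gripper_force: 39.9
```

Run:
```python
from h import *
s=ctrl.observe();print(s['t'],s['tool_pos'].round(1),s['width'],s['wrist_force'].round(1),s['joint_positions'].round(2))
c=grab('side');w=grab('wrist')
p=proj(c,[s['tool_pos']])[0].astype(int);print(p)
a=c['image'][max(p[1]-75,0):p[1]+75,max(p[0]-100,0):p[0]+100]
o=np.hstack([cv2.resize(a,(400,300),interpolation=cv2.INTER_CUBIC),cv2.resize(w['image'],(400,300))])
cv2.imwrite('pics/c2.png',o[:,:,::-1])
```

```text
4.6167 [474.8 338.1 207.4] 25.877264359409715 [ 1.1  0.2 -1. ] [ 0.62  0.29  1.73 -0.    1.11 -0.62]
[298 268]
```

View pics/c2.png

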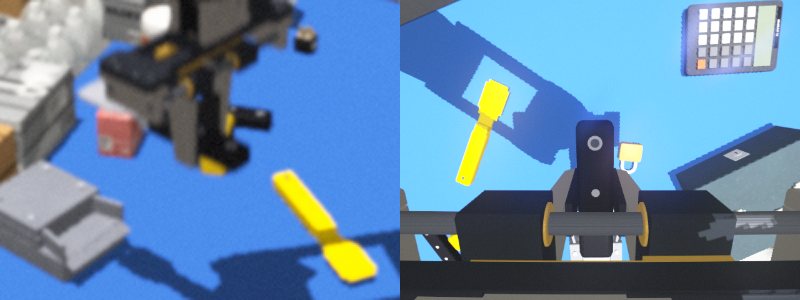

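```bash
cat >> h.py <<'E'
def togo(xyz,heading):
    "rotation about tool z first, then the shift in the turned tool axes; units of the moves. heading = world deg of scraper x"
    s=ctrl.observe();M=R.from_rotvec(s['tool_rot']).as_matrix()
    cur=np.degrees(np.arctan2(-M[1,0],-M[0,0]));dt=cur-heading
    h=np.radians(heading);T=np.array([[-np.cos(h),-np.sin(h),0],[-np.sin(h),np.cos(h),0],[0,0,-1]]).T
    print('cur',s['tool_pos'].round(1),'head',cur.round(2),'tilt z',M[:,2].round(4),'rot',(dt/60).round(3),'shift',(T@(np.array(xyz)-s['tool_pos'])/300).round(4))
E
python3 - <<'E'
from h import *
s=grab('scene')
p=onplane(s,[[437.6,258.3],[467,263.7],[471.4,245.5],[444.5,243.1]],76);print(p.round(0).tolist())
for a,b in((0,1),(1,2),(2,3),(3,0)):
    d=p[b]-p[a];print(np.linalg.norm(d).round(0),np.degrees(np.arctan2(d[1],d[0])).round(1))
w=proj(s,[[603,-290,50]]);print(w)
for h in(0,15,25): togo([560,-300,215],h)
E
```

```text
[[640.0, -283.0, 76.0], [653.0, -355.0, 76.0], [736.0, -342.0, 76.0], [713.0, -277.0, 76.0]]
73.0 -79.6
84.0 8.7
69.0 109.4
73.0 -175.0
[[434.10467124 275.33733898]]
cur [476.6 339.3 208.4] head -19.19 tilt z [ 0.0049  0.0034 -1.    ] rot -0.32 shift [-0.2779 -2.1308 -0.0222]
cur [476.6 339.3 208.4] head -19.19 tilt z [ 0.0049  0.0034 -1.    ] rot -0.57 shift [ 0.2831 -2.1302 -0.0222]
cur [476.6 339.3 208.4] head -19.19 tilt z [ 0.0049  0.0034 -1.    ] rot -0.737 shift [ 0.6487 -2.0486 -0.0222]
```

Emit:
carry_out([
  {"xyz": [0, 0, -0.02], "rotation": [0, 0, -0.1]},
  {"xyz": [0, 0, -0.02], "rotation": [0, 0, -0.1]},
  {"xyz": [0, 0, 0], "rotation": [0, 0, -0.1]},
  {"xyz": [0, 0, 0], "rotation": [0, 0, -0.1]},
  {"xyz": [0, 0, 0], "rotation": [0, 0, -0.087]},
])

```text
t: 5.18
tool_pos: [474.3, 337.4, 215.2]
tool_rot: [0.283, -3.126, 0.003]
wrist_force: [0.3, -0.4, -1.1]
width: 25.7
gripper_force: 39.9
```

Emit:
carry_out([
  {"xyz": [0.02, -0.08, 0], "rotation": [0, 0, 0]},
  {"xyz": [0.02, -0.13, 0], "rotation": [0, 0, 0]},
  {"xyz": [0.02, -0.13, 0], "rotation": [0, 0, 0]},
  {"xyz": [0.02, -0.13, 0], "rotation": [0, 0, 0]},
  {"xyz": [0.02, -0.13, 0], "rotation": [0, 0, 0]},
])

```text
t: 5.6
tool_pos: [475.5, 153.8, 215.3]
tool_rot: [0.275, -3.126, 0.001]
wrist_force: [1.4, -0.2, -1.4]
width: 25.6
gripper_force: 39.9
```

Emit:
carry_out([
  {"xyz": [0.02, -0.13, 0], "rotation": [0, 0, 0]},
  {"xyz": [0, -0.13, 0], "rotation": [0, 0, 0]},
  {"xyz": [0, -0.13, 0], "rotation": [0, 0, 0]},
  {"xyz": [0, -0.13, 0], "rotation": [0, 0, 0]},
  {"xyz": [0, -0.13, 0], "rotation": [0, 0, 0]},
])

```text
t: 6.02
tool_pos: [503.8, -39.2, 215.5]
tool_rot: [0.274, -3.127, -0.001]
wrist_force: [1.7, -1.3, -0.9]
width: 25.8
gripper_force: 39.9
```

Emit:
carry_out([
  {"xyz": [0, -0.13, 0], "rotation": [0, 0, 0]},
  {"xyz": [0, -0.13, 0], "rotation": [0, 0, 0]},
  {"xyz": [0, -0.13, 0], "rotation": [0, 0, 0]},
  {"xyz": [0, -0.13, 0], "rotation": [0, 0, 0]},
  {"xyz": [0, -0.13, 0], "rotation": [0, 0, 0]},
])

```text
t: 6.43
tool_pos: [537.9, -231.0, 215.1]
tool_rot: [0.274, -3.127, -0.002]
wrist_force: [0.1, 0.7, -1.0]
width: 25.6
gripper_force: 39.9
```

Emit:
carry_out([
  {"xyz": [0, -0.13, 0], "rotation": [0, 0, 0]},
  {"xyz": [0, -0.1, 0], "rotation": [0, 0, 0]},
  {"xyz": [0, 0, 0], "rotation": [0, 0, 0]},
  {"xyz": [0, 0, 0], "rotation": [0, 0, 0]},
  {"xyz": [0, 0, 0], "rotation": [0, 0, 0]},
])

```text
t: 6.85
tool_pos: [550.0, -296.4, 215.4]
tool_rot: [0.273, -3.127, -0.003]
wrist_force: [0.3, -0.5, -2.0]
width: 25.9
gripper_force: 39.9
```

Run:
```python
from h import *
c=grab('wrist','w2.png');np.save('w2.npy',c,allow_pickle=True);s=ctrl.observe();print(s['t'],s['width'],s['joint_positions'].round(2));togo([558,-334,220],10)
```

```text
6.9 25.856993626512462 [-0.5   0.35  1.63  0.    1.16 -2.24]
cur [ 550.2 -296.   215.9] head 10.04 tilt z [-0.0022  0.0015 -1.    ] rot 0.001 shift [-0.0036 -0.1292 -0.0136]
```

View pics/w2.png

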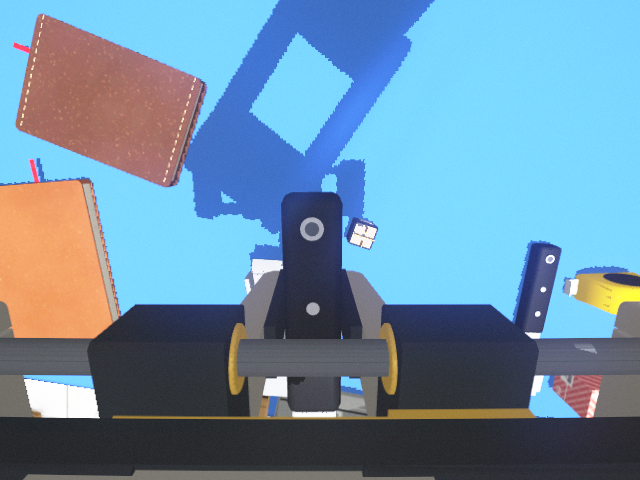

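Emit:
carry_out([
  {"xyz": [0.1, 0, -0.05], "rotation": [0, 0, 0]},
  {"xyz": [0.1, 0, -0.05], "rotation": [0, 0, 0]},
  {"xyz": [0.1, 0, -0.05], "rotation": [0, 0, 0]},
  {"xyz": [0, 0, 0], "rotation": [0, 0, 0]},
  {"xyz": [0, 0, 0], "rotation": [0, 0, 0]},
])

```text
t: 7.32
tool_pos: [461.9, -312.2, 263.3]
tool_rot: [-0.274, 3.128, -0.001]
wrist_force: [0.1, -0.6, -1.0]
width: 25.8
gripper_force: 39.9
```

Run:
```python
from h import *
c=grab('wrist','w3.png');np.save('w3.npy',c,allow_pickle=True);s=ctrl.observe();print(s['t'],s['width'])
a=c['image'][140:320,200:440];cv2.imwrite('pics/w3c.png',cv2.resize(a,(800,600),interpolation=cv2.INTER_CUBIC)[:,:,::-1])
```

```text
7.3667 25.72905079708868
```

View pics/w3c.png

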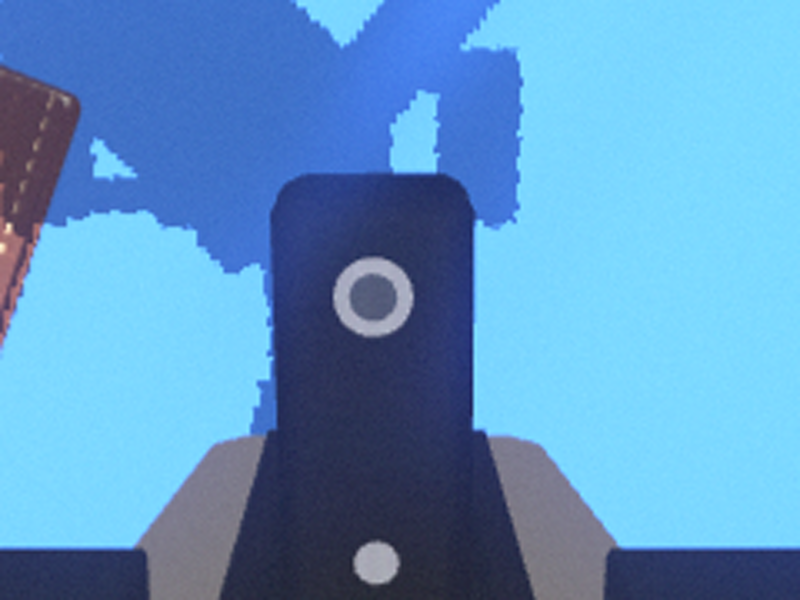

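Emit:
carry_out([
  {"xyz": [-0.08, 0, 0], "rotation": [0, 0, 0]},
  {"xyz": [-0.135, 0, 0], "rotation": [0, 0, 0]},
  {"xyz": [-0.135, 0, 0], "rotation": [0, 0, 0]},
  {"xyz": [-0.135, 0, 0], "rotation": [0, 0, 0]},
  {"xyz": [-0.135, 0, 0], "rotation": [0, 0, 0]},
])

```text
t: 7.78
tool_pos: [648.1, -278.5, 261.0]
tool_rot: [0.276, -3.129, -0.001]
wrist_force: [-0.5, -0.1, -1.4]
width: 25.8
gripper_force: 39.9
```

Emit:
carry_out([
  {"xyz": [-0.05, 0, 0], "rotation": [0, 0, 0]},
  {"xyz": [0, 0, 0], "rotation": [0, 0, 0]},
  {"xyz": [0, 0, 0], "rotation": [0, 0, 0]},
  {"xyz": [0, 0, 0], "rotation": [0, 0, 0]},
  {"xyz": [0, 0, 0], "rotation": [0, 0, 0]},
])

```text
t: 8.2
tool_pos: [659.3, -278.0, 262.0]
tool_rot: [0.274, -3.129, -0.001]
wrist_force: [-0.0, 0.7, -0.8]
width: 26.1
gripper_force: 39.9
```

Run:
```python
from h import *
c=grab('wrist','w4.png');np.save('w4.npy',c,allow_pickle=True);s=ctrl.observe();print(s['t'],s['width'],s['tool_pos'])
a=c['image'][90:330,160:480];cv2.imwrite('pics/w4c.png',cv2.resize(a,(800,600),interpolation=cv2.INTER_CUBIC)[:,:,::-1])
```

```text
8.25 25.48849704816406 [ 659.34768703 -278.2616278   262.3669011 ]
```

View pics/w4c.png

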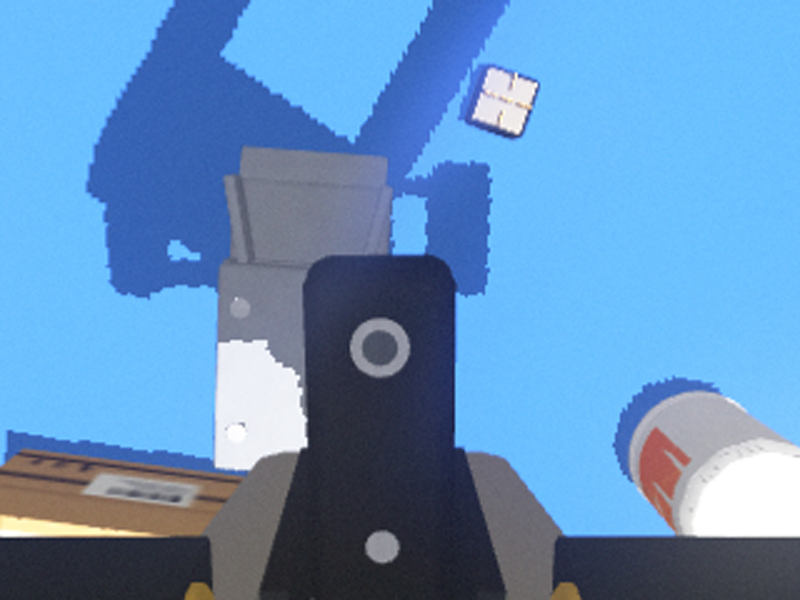

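Run:
```python
from h import *
c=np.load('w4.npy',allow_pickle=True).item()
f=lambda P,z:onplane(c,np.array(P)/2.5+[160,90],z)
def rep(n,a):
    d=a[-1]-a[0];print(n,a.round(1).tolist(),'len',np.linalg.norm(d).round(1),'ang',np.degrees(np.arctan2(d[1],d[0])).round(2),'mid',a.mean(0).round(1))
rep('blk left',f([[218,262],[215,468]],76))
rep('front top',f([[218,262],[305,268]],76))
rep('guide tops outer',f([[226,177],[393,187]],72))
rep('slope top',f([[240,178],[386,187]],50))
for z in(0,30,45):rep('slope bot %d'%z,f([[241,148],[387,158]],z))
rep('rear guide top right..',f([[233,262],[390,255]],72))
# edge refinement of left block edge & front edge
g=cv2.cvtColor(c['image'],cv2.COLOR_RGB2GRAY).astype(int)
for y in(200,215,230,245,260,272):print(y,g[y,240:253])
for x in(252,258,264,270,276,280):print(x,g[186:204,x])
for x in(262,275,290,305,310):print(x,g[144:168,x])
rep('relay top',f([[480,65],[541,80],[525,138],[468,120]],36))
rep('filter',f([[620,400],[760,400]],94))
```

```text
blk left [[641.5, -350.3, 76.0], [730.6, -340.0, 76.0]] len 89.6 ang 6.61 mid [ 686.  -345.2   76. ]
front top [[641.5, -350.3, 76.0], [637.8, -314.6, 76.0]] len 35.9 ang 96.0 mid [ 639.7 -332.5   76. ]
guide tops outer [[607.3, -352.3, 72.0], [599.4, -284.6, 72.0]] len 68.2 ang 96.59 mid [ 603.4 -318.5   72. ]
slope top [[607.4, -350.1, 50.0], [600.3, -287.2, 50.0]] len 63.2 ang 96.49 mid [ 603.8 -318.7   50. ]
slope bot 0 [[594.9, -359.4, 0.0], [587.4, -288.8, 0.0]] len 71.0 ang 96.13 mid [ 591.1 -324.1    0. ]
slope bot 30 [[594.9, -354.6, 30.0], [587.9, -288.9, 30.0]] len 66.1 ang 96.13 mid [ 591.4 -321.7   30. ]
slope bot 45 [[594.9, -352.2, 45.0], [588.1, -288.9, 45.0]] len 63.6 ang 96.13 mid [ 591.5 -320.6   45. ]
rear guide top right.. [[641.0, -344.8, 72.0], [626.8, -281.0, 72.0]] len 65.4 ang 102.49 mid [ 633.9 -312.9   72. ]
200 [ 95  97  95  94  96  96  94 104 121 126 124 130 126]
215 [172 173 176 175 173 175 174 129 126 132 128 126 140]
230 [173 173 173 174 175 174 159 220 238 238 239 238 238]
245 [175 175 175 175 175 173 193 234 239 240 240 241 240]
260 [177 175 175 175
[... 627 characters left out ...]
6 126 127 119
 120 125 124 126 126 127]
275 [ 94  97  95  94  96  98 120 127 121 126 125 123 126 126 126 128 131 127
 120 119 125 127 125 123]
290 [ 97  95  94  94  92  97  96 122 128 123 122 125 127 128 131 124 129 126
 126 117 119 124 127 127]
305 [ 97 102 100  94  97 100  99  99 125 132 128 130 127 131 128 130 128 130
 129 128 125 124 127 127]
310 [102 101  99 101 100 101 102  98 115 129 130 133 129 132 130 128 132 130
 132 134 130 125 125 128]
relay top [[542.2, -255.9, 36.0], [543.6, -228.4, 36.0], [568.8, -230.1, 36.0], [565.7, -256.5, 36.0]] len 23.5 ang -1.58 mid [ 555.1 -242.7   36. ]
filter [[666.3, -179.2, 94.0], [656.4, -122.9, 94.0]] len 57.2 ang 99.96 mid [ 661.3 -151.1   94. ]
```

Run:
```python
from h import *
c=np.load('w4.npy',allow_pickle=True).item();im=c['image']
s=ctrl.observe();M=R.from_rotvec(s['tool_rot']).as_matrix();tp=s['tool_pos']
for n in('w4','w2','w3'):
    c=np.load(n+'.npy',allow_pickle=True).item()
    q={'w4':[[312.1,192.2],[312,229],[313,309]],'w3':[[200+373*.3,140+174*.3],[200+373*.3,140+297*.3],[200+376*.3,140+563*.3]],'w2':[[312,192.5],[312,229],[313,309]]}[n]
    # camera-frame geometry -> tool frame via mount
    mt=np.array(cams_m) if 0 else None
    Tt=c['T']
    print(n,c['T'][:3,3].round(1))
w=cams.capture('wrist');m=np.array(w['mount']);c=np.load('w4.npy',allow_pickle=True).item();c['T']=m
q=[[312.1,192.2],[312,229],[313,309],[282.3,215],[341.7,215],[283,260],[341.5,260]]
for z in(-27,-29,-31):
    r=ray(c,q);o=m[:3,3];P=o+r*((z-o[2])/r[:,2])[:,None];print(z,P.round(1).tolist(),np.linalg.norm(P[4]-P[3]),np.linalg.norm(P[6]-P[5]))
togo([638-176*np.cos(np.radians(6.5)),-315-176*np.sin(np.radians(6.5)),100],6.5)
```

```text
w4 [ 594.6 -290.3  432.4]
w2 [ 485.5 -308.9  385.9]
w3 [ 396.7 -324.3  433.5]
-27 [[52.6, -1.0, -27.0], [37.1, -1.1, -27.0], [0.5, -0.7, -27.0], [43.1, -13.5, -27.0], [43.0, 11.4, -27.0], [23.4, -13.6, -27.0], [23.4, 11.7, -27.0]] 24.91858670386795 25.320383134845066
-29 [[52.7, -1.0, -29.0], [37.5, -1.1, -29.0], [1.4, -0.7, -29.0], [43.4, -13.3, -29.0], [43.4, 11.2, -29.0], [24.0, -13.5, -29.0], [24.0, 11.5, -29.0]] 24.570827960238983 24.967017001692305
-31 [[52.9, -1.0, -31.0], [37.9, -1.1, -31.0], [2.3, -0.7, -31.0], [43.7, -13.2, -31.0], [43.7, 11.1, -31.0], [24.6, -13.3, -31.0], [24.6, 11.3, -31.0]] 24.223069216610025 24.613650868539544
cur [ 659.5 -278.4  262.6] head 9.98 tilt z [ 1.e-04 -1.e-04 -1.e+00] rot 0.058 shift [ 0.6717 -0.1132  0.542 ]
```

Emit:
carry_out([
  {"xyz": [0, 0, 0], "rotation": [0, 0, 0.058]},
  {"xyz": [0.13, -0.022, 0], "rotation": [0, 0, 0]},
  {"xyz": [0.13, -0.022, 0], "rotation": [0, 0, 0]},
  {"xyz": [0.13, -0.022, 0], "rotation": [0, 0, 0]},
  {"xyz": [0.13, -0.022, 0], "rotation": [0, 0, 0]},
])

```text
t: 8.72
tool_pos: [506.0, -322.4, 262.5]
tool_rot: [-0.179, 3.136, -0.001]
wrist_force: [-0.8, -1.7, -1.1]
width: 25.3
gripper_force: 39.9
```

Emit:
carry_out([
  {"xyz": [0.13, -0.022, 0], "rotation": [0, 0, 0]},
  {"xyz": [0.113, 0, 0.05], "rotation": [0, 0, 0]},
  {"xyz": [0, 0, 0.13], "rotation": [0, 0, 0]},
  {"xyz": [0, 0, 0.13], "rotation": [0, 0, 0]},
  {"xyz": [0, 0, 0.13], "rotation": [0, 0, 0]},
])

```text
t: 9.13
tool_pos: [435.9, -337.9, 130.6]
tool_rot: [-0.176, 3.134, -0.004]
wrist_force: [0.7, -0.3, -1.2]
width: 25.8
gripper_force: 39.9
```

Emit:
carry_out([
  {"xyz": [0, 0, 0.13], "rotation": [0, 0, 0]},
  {"xyz": [0, 0, 0.1], "rotation": [0, 0, 0]},
  {"xyz": [0, 0, 0.062], "rotation": [0, 0, 0]},
  {"xyz": [0, 0, 0], "rotation": [0, 0, 0]},
  {"xyz": [0, 0, 0], "rotation": [0, 0, 0]},
])

```text
t: 9.55
tool_pos: [435.9, -336.9, 42.7]
tool_rot: [0.178, -3.136, -0.001]
wrist_force: [0.5, -0.4, -1.8]
width: 25.8
gripper_force: 39.9
```

Run:
```python
from h import *
s=grab('scene');d=grab('side');np.save('s5.npy',s,allow_pickle=True);np.save('d5.npy',d,allow_pickle=True)
togo([436,-338,43],6.5);tp=ctrl.observe()['tool_pos'];h=np.radians(6.5)
tip=tp+np.array([143*np.cos(h),143*np.sin(h),19]);ps,pd=proj(s,[tip])[0],proj(d,[tip])[0];print(ps,pd)
o=[]
for c,p in((s,ps),(d,pd)):
    x,y=int(p[0])-50,int(p[1])-40;print(x,y);o.append(cv2.resize(c['image'][y:y+75,x:x+100],(800,600),interpolation=cv2.INTER_CUBIC)[100:500] if 0 else cv2.resize(c['image'][y:y+75,x:x+100],(400,300),interpolation=cv2.INTER_CUBIC))
cv2.imwrite('pics/c5.png',np.hstack(o)[:,:,::-1])
```

```text
cur [ 437.5 -337.9   44.4] head 6.52 tilt z [ 0.002  -0.0015 -1.    ] rot 0.0 shift [0.0049 0.0001 0.0047]
[444.02467413 280.09847071] [352.68125902 183.82351819]
394 240
302 143
```

View pics/c5.png

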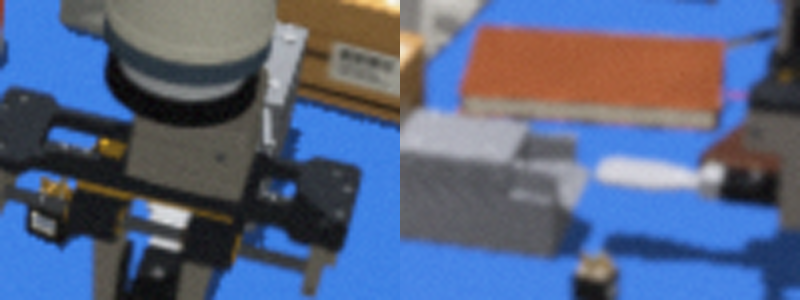

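Run:
```python
from h import *
d=np.load('d5.npy',allow_pickle=True).item();im=d['image']
tp=ctrl.observe()['tool_pos'];h=np.radians(6.5);ax=np.array([np.cos(h),np.sin(h),0]);ly=np.array([-np.sin(h),np.cos(h),0])
for n,l,z in(('sh',68.5,19),('tip',143.5,19),('tip+5',143.5,24),('tip-5',143.5,14),('neck-black',48.5,19),('mid',106,19)):
    P=[tp+l*ax+s*ly+[0,0,z] for s in(-20,0,20)];print(n,proj(d,P).round(1).tolist())
# bright blade mask
m=(im.min(2)>150).astype(np.uint8);m[:170]=0;m[200:]=0;m[:,:345]=0;m[:,:]=m;m[:,395:]=0
for x in range(348,388,3):
    ys=np.where(m[:,x])[0];print(x,(ys.min(),ys.max(),(ys.min()+ys.max())/2) if len(ys) else None)
```

```text
sh [[379.2, 184.0], [378.0, 186.9], [376.9, 189.9]]
tip [[353.9, 180.9], [352.5, 183.8], [351.1, 186.7]]
tip+5 [[354.0, 179.4], [352.6, 182.2], [351.2, 185.2]]
tip-5 [[353.8, 182.5], [352.4, 185.4], [351.0, 188.3]]
neck-black [[386.0, 184.8], [384.9, 187.8], [383.8, 190.8]]
mid [[366.5, 182.5], [365.2, 185.4], [363.9, 188.3]]
348 None
351 (np.int64(185), np.int64(187), np.float64(186.0))
354 (np.int64(183), np.int64(188), np.float64(185.5))
357 (np.int64(182), np.int64(188), np.float64(185.0))
360 (np.int64(183), np.int64(189), np.float64(186.0))
363 (np.int64(183), np.int64(189), np.float64(186.0))
366 (np.int64(184), np.int64(189), np.float64(186.5))
369 (np.int64(184), np.int64(189), np.float64(186.5))
372 (np.int64(185), np.int64(189), np.float64(187.0))
375 (np.int64(186), np.int64(189), np.float64(187.5))
378 (np.int64(185), np.int64(188), np.float64(186.5))
381 (np.int64(184), np.int64(187), np.float64(185.5))
384 None
387 None
```

Emit:
carry_out([
  {"xyz": [0, 0, 0], "rotation": [0, 0, 0]},
  {"xyz": [0, 0, 0], "rotation": [0, 0, 0]},
  {"xyz": [0, 0, 0], "rotation": [0, 0, 0]},
  {"xyz": [0, 0, 0], "rotation": [0, 0, 0]},
  {"xyz": [0, 0, 0], "rotation": [0, 0, 0]},
])

```text
t: 10.07
tool_pos: [436.9, -337.1, 43.1]
tool_rot: [-0.179, 3.136, -0.001]
wrist_force: [-0.3, -0.0, -1.4]
width: 25.5
gripper_force: 39.9
```

Run:
```python
from h import *
togo([569.8,-321.8,42.5],6.5)
```

```text
cur [ 436.9 -337.1   43.1] head 6.54 tilt z [ 5.e-04 -4.e-04 -1.e+00] rot 0.001 shift [-4.459e-01  4.000e-04  2.000e-03]
```

Emit:
carry_out([
  {"xyz": [-0.06, 0, 0.002], "rotation": [0, 0, 0]},
  {"xyz": [-0.06, 0, 0], "rotation": [0, 0, 0]},
  {"xyz": [-0.06, 0, 0], "rotation": [0, 0, 0]},
  {"xyz": [-0.03, 0, 0], "rotation": [0, 0, 0]},
  {"xyz": [-0.03, 0, 0], "rotation": [0, 0, 0]},
])

```text
t: 10.48
tool_pos: [508.9, -328.6, 42.0]
tool_rot: [0.18, -3.136, -0.0]
wrist_force: [-0.1, -0.2, -1.4]
width: 25.8
gripper_force: 39.9
```

Emit:
carry_out([
  {"xyz": [-0.02, 0, 0], "rotation": [0, 0, 0]},
  {"xyz": [-0.02, 0, 0], "rotation": [0, 0, 0]},
  {"xyz": [-0.02, 0, 0], "rotation": [0, 0, 0]},
  {"xyz": [0, 0, 0], "rotation": [0, 0, 0]},
  {"xyz": [0, 0, 0], "rotation": [0, 0, 0]},
])

```text
t: 10.9
tool_pos: [526.0, -326.7, 42.0]
tool_rot: [0.179, -3.136, -0.0]
wrist_force: [0.3, 0.5, -0.9]
width: 25.3
gripper_force: 39.9
```

Emit:
carry_out([
  {"xyz": [-0.03, 0, 0], "rotation": [0, 0, 0]},
  {"xyz": [-0.03, 0, 0], "rotation": [0, 0, 0]},
  {"xyz": [-0.03, 0, 0], "rotation": [0, 0, 0]},
  {"xyz": [-0.03, 0, 0], "rotation": [0, 0, 0]},
  {"xyz": [0, 0, 0], "rotation": [0, 0, 0]},
])

```text
t: 11.32
tool_pos: [564.3, -322.6, 42.3]
tool_rot: [-0.18, 3.135, -0.001]
wrist_force: [-0.4, -0.6, -1.5]
width: 25.6
gripper_force: 39.9
```

Emit:
carry_out([
  {"xyz": [-0.006, 0, 0], "rotation": [0, 0, 0]},
  {"xyz": [-0.006, 0, 0], "rotation": [0, 0, 0]},
  {"xyz": [-0.006, 0, 0], "rotation": [0, 0, 0]},
  {"xyz": [-0.006, 0, 0], "rotation": [0, 0, 0]},
  {"xyz": [0, 0, 0], "rotation": [0, 0, 0]},
])

```text
t: 11.73
tool_pos: [569.2, -321.8, 42.1]
tool_rot: [-0.179, 3.136, -0.0]
wrist_force: [0.8, -1.1, -1.3]
width: 25.6
gripper_force: 39.9
```

Emit:
carry_out([
  {"xyz": [-0.004, 0, 0], "rotation": [0, 0, 0]},
  {"xyz": [-0.004, 0, 0], "rotation": [0, 0, 0]},
  {"xyz": [-0.004, 0, 0], "rotation": [0, 0, 0]},
  {"xyz": [0, 0, 0], "rotation": [0, 0, 0]},
  {"xyz": [0, 0, 0], "rotation": [0, 0, 0]},
])

```text
t: 12.15
tool_pos: [569.8, -321.3, 41.7]
tool_rot: [0.179, -3.132, -0.002]
wrist_force: [-10.0, -2.4, 5.0]
width: 25.7
gripper_force: 39.9
```

Emit:
carry_out([
  {"xyz": [-0.003, 0, 0], "rotation": [0, 0, 0]},
  {"xyz": [-0.003, 0, 0], "rotation": [0, 0, 0]},
  {"xyz": [0, 0, 0], "rotation": [0, 0, 0]},
  {"xyz": [0, 0, 0], "rotation": [0, 0, 0]},
  {"xyz": [0, 0, 0], "rotation": [0, 0, 0]},
])

```text
t: 12.57
tool_pos: [569.8, -321.0, 41.5]
tool_rot: [0.179, -3.129, -0.003]
wrist_force: [-16.2, -3.6, 7.3]
width: 25.4
gripper_force: 40.0
```

Emit:
carry_out([
  {"xyz": [0.007, 0, 0], "rotation": [0, 0, 0]},
  {"xyz": [0.006, 0, 0.001], "rotation": [0, 0, 0]},
  {"xyz": [0, 0, 0], "rotation": [0, 0, 0]},
  {"xyz": [0, 0, 0], "rotation": [0, 0, 0]},
  {"xyz": [0, 0, 0], "rotation": [0, 0, 0]},
])

```text
t: 12.98
tool_pos: [569.9, -321.5, 41.6]
tool_rot: [0.179, -3.135, -0.001]
wrist_force: [-6.0, -1.0, -0.1]
width: 25.9
gripper_force: 40.0
```

Emit:
carry_out([
  {"xyz": [0, 0, 0], "rotation": [0, 0, 0]},
  {"xyz": [0, 0, 0], "rotation": [0, 0, 0]},
  {"xyz": [0, 0, 0], "rotation": [0, 0, 0]},
  {"xyz": [0, 0, 0], "rotation": [0, 0, 0]},
  {"xyz": [0, 0, 0], "rotation": [0, 0, 0]},
], gripper=0.1)

```text
t: 13.4
tool_pos: [571.0, -321.6, 41.9]
tool_rot: [-0.179, 3.136, -0.0]
wrist_force: [-0.1, -0.2, 0.0]
width: 50.3
gripper_force: 0.0
```

Emit:
carry_out([
  {"xyz": [0, 0, -0.05], "rotation": [0, 0, 0]},
  {"xyz": [0, 0, -0.13], "rotation": [0, 0, 0]},
  {"xyz": [0, 0, -0.13], "rotation": [0, 0, 0]},
  {"xyz": [0, 0, -0.13], "rotation": [0, 0, 0]},
  {"xyz": [0, 0, -0.13], "rotation": [0, 0, 0]},
])

```text
t: 13.82
tool_pos: [570.4, -321.4, 214.7]
tool_rot: [-0.179, 3.136, 0.0]
wrist_force: [1.4, -0.2, -0.2]
width: 50.5
gripper_force: 0.0
```

Emit:
carry_out([
  {"xyz": [0, 0, 0], "rotation": [0, 0, 0]},
  {"xyz": [0, 0, 0], "rotation": [0, 0, 0]},
  {"xyz": [0, 0, 0], "rotation": [0, 0, 0]},
  {"xyz": [0, 0, 0], "rotation": [0, 0, 0]},
  {"xyz": [0, 0, 0], "rotation": [0, 0, 0]},
], gripper=1)

```text
t: 14.23
tool_pos: [569.7, -321.1, 210.8]
tool_rot: [0.179, -3.134, -0.003]
wrist_force: [0.1, 0.2, -0.6]
width: 81.8
gripper_force: 0.0
```

Run:
```python
from h import *
c=grab('wrist','w6.png');np.save('w6.npy',c,allow_pickle=True)
s=ctrl.observe();print(s['t'],s['tool_pos'].round(1))
im=c['image'];h=np.radians(6.5);ax=np.array([np.cos(h),np.sin(h),0]);ly=np.array([-np.sin(h),np.cos(h),0])
m0=np.array([638,-315,0])
print('expect rear top',proj(c,[m0-120*ax+[0,0,70],m0-20*ax+[0,0,70],m0+[0,0,76],m0-35*ly+[0,0,76],m0+35*ly+[0,0,76]]).round(1).tolist())
for y in range(100,300,12):
    r=im[y,290:345].astype(int);print(y,' '.join(str(v) for v in r.max(1)[::3]))
togo([599,-22,150],5.5)
```

```text
14.2833 [ 569.8 -321.2  211. ]
expect rear top [[311.5, 175.9], [311.5, 282.4], [311.5, 304.5], [274.7, 304.5], [348.3, 304.5]]
100 253 253 253 253 253 253 253 253 253 253 253 253 253 253 253 253 187 192 196
112 253 253 253 253 253 253 253 253 253 253 253 253 253 188 190 196 201 209 212
124 253 253 253 253 253 253 253 253 253 253 191 189 193 196 205 211 215 219 221
136 253 253 253 253 253 253 253 253 189 187 196 197 207 207 214 216 218 216 218
148 253 253 253 253 253 253 182 189 192 197 201 206 208 208 213 211 210 227 253
160 170 172 174 174 178 180 187 192 193 194 196 201 197 197 196 253 253 253 253
172 172 173 176 181 183 184 185 186 190 193 189 190 184 185 181 180 182 177 178
184 173 176 177 103 117 115 115 113 113 111 105 98 101 176 172 171 175 176 176
196 174 177 174 103 106 100 110 168 171 84 83 81 113 172 171 173 174 171 177
208 175 173 174 92 92 86 83 76 79 79 71 103 113 174 173 171 173 174 175
220 174 173 172 83 77 78 72 74 70 117 127 104 137 173 173 174 178 177 180
232 253 253 172 73 75 72 72 163 166 74 76 75 234 253 253 253 253 253 253
244 173 176 172 77 110 118 120 118 120 126 131 108 141 175 178 181 253 253 253
256 238 236 235 86 110 119 117 120 124 125 128 106 234 237 238 238 238 238 253
268 243 243 242 89 113 118 120 119 122 127 128 111 243 245 244 245 160 129 218
280 242 242 241 103 110 117 116 120 119 124 125 109 240 241 244 152 127 232 244
292 145 163 163 232 247 254 254 254 254 254 254 209 168 163 145 122 231 242 203
cur [ 569.8 -321.2  211. ] head 6.54 tilt z [-0.0024  0.0014 -1.    ] rot 0.017 shift [-0.1925  0.9834  0.2033]
```

Emit:
carry_out([
  {"xyz": [-0.02, 0.12, 0], "rotation": [0, 0, 0]},
  {"xyz": [-0.02, 0.123, 0], "rotation": [0, 0, 0]},
  {"xyz": [-0.02, 0.123, 0], "rotation": [0, 0, 0]},
  {"xyz": [-0.02, 0.123, 0], "rotation": [0, 0, 0]},
  {"xyz": [-0.02, 0.123, 0], "rotation": [0, 0, 0]},
])

```text
t: 14.7
tool_pos: [578.8, -134.2, 211.7]
tool_rot: [0.178, -3.135, -0.001]
wrist_force: [0.4, 0.2, -0.1]
width: 92.0
gripper_force: 0.0
```

Emit:
carry_out([
  {"xyz": [-0.02, 0.123, 0], "rotation": [0, 0, 0]},
  {"xyz": [-0.02, 0.123, 0], "rotation": [0, 0, 0]},
  {"xyz": [-0.02, 0.123, 0], "rotation": [0, 0, 0]},
  {"xyz": [0, 0, 0], "rotation": [0, 0, 0]},
  {"xyz": [0, 0, 0], "rotation": [0, 0, 0]},
])

```text
t: 15.12
tool_pos: [584.3, -22.0, 211.9]
tool_rot: [0.184, -3.135, -0.0]
wrist_force: [0.1, -1.1, 0.8]
width: 92.1
gripper_force: 0.0
```

Run:
```python
from h import *
c=grab('wrist','w7.png');np.save('w7.npy',c,allow_pickle=True)
s=ctrl.observe();print(s['t'],s['tool_pos'].round(1),s['width'])
im=c['image'];h=np.radians(5.7);ax=np.array([np.cos(h),np.sin(h),0])
e=proj(c,[np.array([535,-28,20]),np.array([635,-18,20]),np.array([726,-10,12])]);print('expected',e.round(1).tolist())
x0,x1,y0=int(e[0,0])-45,int(e[0,0])+45,int(e[0,1])-25
m=(im.max(2)<150).astype(np.uint8);q=np.zeros_like(m);q[y0:int(e[1,1])+12,x0:x1]=m[y0:int(e[1,1])+12,x0:x1]
q=cv2.morphologyEx(q,cv2.MORPH_CLOSE,np.ones((9,9)));n,l,st,ce=cv2.connectedComponentsWithStats(q);i=1+st[1:,4].argmax();print(st[i],ce[i])
cn,_=cv2.findContours((l==i).astype(np.uint8),0,2);r=cv2.minAreaRect(cn[0]);b=cv2.boxPoints(r);print(r,b.round(1).tolist(),onplane(c,b,20).round(1).tolist())
a=np.ascontiguousarray(im);cv2.polylines(a,[b.astype(int)],1,(255,0,0),1);cv2.imwrite('pics/w7b.png',a[:,:,::-1])
```

```text
15.1667 [584.4 -23.4 212. ] 92.14582941098466
expected [[313.3, 175.1], [311.7, 268.0], [309.5, 339.5]]
[ 298  170   25   98 2384] [309.88087248 217.9261745 ]
((310.0, 218.5), (97.0, 24.0), 90.0) [[298.0, 170.0], [322.0, 170.0], [322.0, 267.0], [298.0, 267.0]] [[531.7, -44.2, 20.0], [528.8, -19.7, 20.0], [632.5, -6.8, 20.0], [635.6, -33.0, 20.0]]
```

View pics/w7b.png

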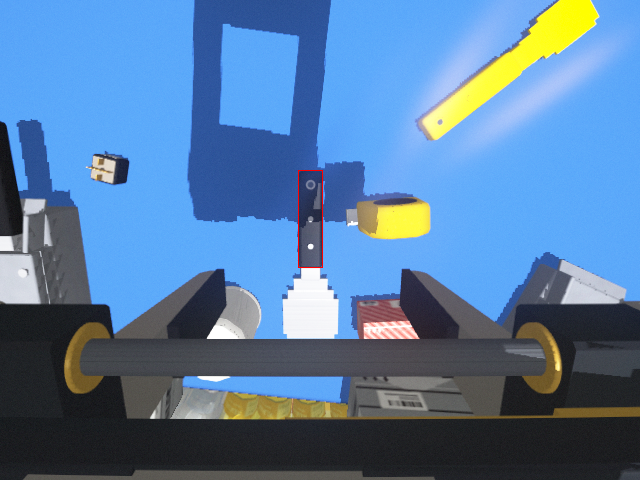

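Emit:
carry_out([
  {"xyz": [0.088, -0.006, 0], "rotation": [0, 0, 0]},
  {"xyz": [0, 0, 0.1], "rotation": [0, 0, 0]},
  {"xyz": [0, 0, 0.1], "rotation": [0, 0, 0]},
  {"xyz": [0, 0, 0.1], "rotation": [0, 0, 0]},
  {"xyz": [0, 0, 0.05], "rotation": [0, 0, 0]},
], gripper=-0.2, force=45)

```text
t: 15.58
tool_pos: [556.6, -30.2, 104.4]
tool_rot: [0.176, -3.133, -0.0]
wrist_force: [-0.9, -0.1, 0.1]
width: 60.2
gripper_force: 0.0
```

Emit:
carry_out([
  {"xyz": [0, 0, 0], "rotation": [0, 0, 0]},
  {"xyz": [0, 0, 0], "rotation": [0, 0, 0]},
  {"xyz": [0, 0, 0], "rotation": [0, 0, 0]},
  {"xyz": [0, 0, 0.05], "rotation": [0, 0, 0]},
  {"xyz": [0, 0, 0.05], "rotation": [0, 0, 0]},
])

```text
t: 16.0
tool_pos: [560.9, -29.1, 79.9]
tool_rot: [-0.178, 3.132, -0.001]
wrist_force: [-0.3, 0.0, 0.2]
width: 37.0
gripper_force: 0.0
```

Run:
```python
from h import *
print(ctrl.observe()['width']);togo([558.3,-27.7,3],6.6)
```

```text
36.98765721256585
cur [560.9 -29.1  79.9] head 6.51 tilt z [ 5.e-03 -3.e-04 -1.e+00] rot -0.001 shift [0.0082 0.0058 0.2565]
```

Emit:
carry_out([
  {"xyz": [0, 0.005, 0.08], "rotation": [0, 0, 0]},
  {"xyz": [0, 0, 0.08], "rotation": [0, 0, 0]},
  {"xyz": [0, 0, 0.06], "rotation": [0, 0, 0]},
  {"xyz": [0, 0, 0], "rotation": [0, 0, 0]},
  {"xyz": [0, 0, 0], "rotation": [0, 0, 0]},
])

```text
t: 16.42
tool_pos: [559.0, -27.3, 12.5]
tool_rot: [-0.179, 3.136, -0.0]
wrist_force: [0.8, 0.1, 0.9]
width: 36.9
gripper_force: 0.0
```

Emit:
carry_out([
  {"xyz": [0, 0, 0], "rotation": [0, 0, 0]},
  {"xyz": [0, 0, 0], "rotation": [0, 0, 0]},
  {"xyz": [0, 0, 0], "rotation": [0, 0, 0]},
  {"xyz": [0, 0, 0], "rotation": [0, 0, 0]},
  {"xyz": [0, 0, 0], "rotation": [0, 0, 0]},
])

```text
t: 16.83
tool_pos: [558.9, -27.1, 12.5]
tool_rot: [-0.179, 3.135, -0.0]
wrist_force: [-0.4, 0.2, -0.1]
width: 37.2
gripper_force: 0.0
```

Now 9 mm down, then close.

Emit:
carry_out([
  {"xyz": [0, 0, 0.02], "rotation": [0, 0, 0]},
  {"xyz": [0, 0, 0.011], "rotation": [0, 0, 0]},
  {"xyz": [0, 0, 0], "rotation": [0, 0, 0]},
  {"xyz": [0, 0, 0], "rotation": [0, 0, 0]},
  {"xyz": [0, 0, 0], "rotation": [0, 0, 0]},
])

```text
t: 17.25
tool_pos: [558.4, -27.1, 2.3]
tool_rot: [0.179, -3.136, -0.0]
wrist_force: [0.2, 0.4, 0.7]
width: 37.0
gripper_force: 0.0
```

Emit:
carry_out([
  {"xyz": [0, 0, 0], "rotation": [0, 0, 0]},
  {"xyz": [0, 0, 0], "rotation": [0, 0, 0]},
  {"xyz": [0, 0, 0], "rotation": [0, 0, 0]},
  {"xyz": [0, 0, 0], "rotation": [0, 0, 0]},
  {"xyz": [0, 0, 0], "rotation": [0, 0, 0]},
], gripper=-1)

```text
t: 17.67
tool_pos: [558.6, -27.1, 2.6]
tool_rot: [-0.179, 3.136, -0.0]
wrist_force: [0.7, -0.2, -0.2]
width: 25.7
gripper_force: 45.0
```

Emit:
carry_out([
  {"xyz": [0, 0, 0], "rotation": [0, 0, 0]},
  {"xyz": [0, 0, 0], "rotation": [0, 0, 0]},
  {"xyz": [0, 0, -0.02], "rotation": [0, 0, 0]},
  {"xyz": [0, 0, -0.06], "rotation": [0, 0, 0]},
  {"xyz": [0, 0, -0.1], "rotation": [0, 0, 0]},
])

```text
t: 18.08
tool_pos: [556.1, -26.9, 55.0]
tool_rot: [0.179, -3.131, -0.001]
wrist_force: [-0.3, 0.2, -1.6]
width: 25.4
gripper_force: 45.0
```

Emit:
carry_out([
  {"xyz": [0, 0, -0.12], "rotation": [0, 0, 0]},
  {"xyz": [0, 0, -0.12], "rotation": [0, 0, 0]},
  {"xyz": [0, 0, -0.12], "rotation": [0, 0, 0]},
  {"xyz": [0, 0, 0], "rotation": [0, 0, 0]},
  {"xyz": [0, 0, 0], "rotation": [0, 0, 0]},
])

```text
t: 18.5
tool_pos: [559.9, -27.1, 167.0]
tool_rot: [-0.179, 3.132, -0.001]
wrist_force: [-0.7, 0.2, -1.1]
width: 25.4
gripper_force: 45.0
```

Run:
```python
from h import *
s=ctrl.observe();print(s['t'],s['tool_pos'].round(1),s['width'],s['gripper_force'])
c=cams.capture('wrist');m=np.array(c['mount']);c['T']=m;im=c['image']
# rear of the handle in tool frame: centre column profile
for y in range(120,330,6): print(y,' '.join(str(v) for v in im[y,270:360:5].max(1)))
for z in(-13,-17,-20): print(proj(c,[[28,0,z],[18,0,z],[-72,0,z]]).round(1).tolist())
```

```text
18.5 [559.9 -27.1 167. ] 25.414029000205435 44.99945640563965
120 254 255 254 255 255 196 194 197 194 198 204 254 255 255 255 255 255 255
126 255 254 255 254 254 194 194 195 196 200 209 255 255 255 255 255 255 255
132 194 193 191 193 233 191 194 196 196 206 212 231 255 255 255 255 255 255
138 187 189 190 190 193 192 195 195 200 210 218 254 254 255 255 255 255 255
144 185 188 189 189 190 192 191 197 202 211 222 255 254 255 255 255 255 255
150 186 184 187 186 188 190 193 197 207 215 225 254 254 254 255 255 255 255
156 187 187 188 190 189 190 196 201 211 220 227 254 254 254 255 255 255 255
162 185 187 187 187 188 193 199 203 210 219 223 254 254 254 255 254 255 255
168 186 184 184 188 189 194 199 204 210 217 219 218 254 254 255 255 201 199
174 185 182 187 186 188 196 203 206 210 211 210 209 205 203 201 197 201 202
180 182 184 186 187 190 195 201 203 209 208 204 202 201 251 196 197 198 202
186 185 186 188 188 193 195 198 202 203 203 202 253 254 254 254 196 198 199
192 183 186 187 189 194 197 197 196 200 198 196 190 254 254 254 200 198 200
198 185 185 190 190 191 194 196 195 194 194 190 18
[... 871 characters left out ...]
06 235 254
276 129 129 75 72 70 70 65 165 103 100 169 72 70 71 68 72 119 123
282 127 124 71 72 65 69 65 74 172 173 78 68 68 65 62 64 120 122
288 126 76 70 67 67 67 65 64 68 60 64 60 60 58 58 65 62 122
294 122 69 71 63 64 64 60 62 60 57 57 61 59 54 57 55 63 117
300 117 68 63 58 60 60 57 53 57 57 56 54 53 56 55 53 59 119
306 72 65 58 59 59 57 56 54 54 53 51 52 49 51 51 51 58 56
312 62 60 54 58 52 54 56 49 51 55 46 52 52 52 52 53 50 54
318 61 54 58 56 57 56 50 52 51 54 47 49 48 50 50 52 55 54
324 59 58 52 68 51 49 52 49 44 50 46 50 50 47 117 49 51 49
[[314.5, 241.9], [314.4, 262.3], [314.3, 422.1]]
[[314.5, 244.0], [314.5, 264.8], [314.3, 427.7]]
[[314.5, 245.6], [314.5, 266.8], [314.4, 432.0]]
```

Emit:
carry_out([
  {"xyz": [0, 0, 0], "rotation": [0, 0, 0.0864]},
  {"xyz": [0, 0, 0], "rotation": [0, 0, 0.0864]},
  {"xyz": [0, 0, 0], "rotation": [0, 0, 0.0864]},
  {"xyz": [0, 0, 0], "rotation": [0, 0, 0.0864]},
  {"xyz": [0, 0, 0], "rotation": [0, 0, 0.0864]},
])

```text
t: 18.97
tool_pos: [556.9, -27.0, 162.3]
tool_rot: [-0.535, -3.092, 0.001]
wrist_force: [0.6, -0.3, -1.0]
width: 25.3
gripper_force: 45.0
```

Emit:
carry_out([
  {"xyz": [0.08, 0.1073, 0], "rotation": [0, 0, 0]},
  {"xyz": [0.08, 0.1073, 0], "rotation": [0, 0, 0]},
  {"xyz": [0.08, 0.1073, 0], "rotation": [0, 0, 0]},
  {"xyz": [0.08, 0.1073, 0], "rotation": [0, 0, 0]},
  {"xyz": [0.08, 0.1073, 0], "rotation": [0, 0, 0]},
])

```text
t: 19.38
tool_pos: [496.5, 165.6, 162.5]
tool_rot: [-0.529, -3.093, 0.003]
wrist_force: [1.4, 0.7, -1.1]
width: 25.7
gripper_force: 45.0
```

Emit:
carry_out([
  {"xyz": [0.08, 0.1073, 0], "rotation": [0, 0, 0]},
  {"xyz": [0.08, 0.1073, 0], "rotation": [0, 0, 0]},
  {"xyz": [0.08, 0.1073, 0], "rotation": [0, 0, 0]},
  {"xyz": [0.08, 0.1073, 0], "rotation": [0, 0, 0]},
  {"xyz": [0.08, 0.1073, 0], "rotation": [0, 0, 0]},
])

```text
t: 19.8
tool_pos: [436.8, 357.2, 162.5]
tool_rot: [-0.528, -3.094, 0.004]
wrist_force: [1.4, 0.4, -0.3]
width: 25.8
gripper_force: 45.0
```

Emit:
carry_out([
  {"xyz": [0, 0, 0.1], "rotation": [0, 0, 0]},
  {"xyz": [0, 0, 0.1], "rotation": [0, 0, 0]},
  {"xyz": [0, 0, 0.1], "rotation": [0, 0, 0]},
  {"xyz": [0, 0, 0], "rotation": [0, 0, 0]},
  {"xyz": [0, 0, 0], "rotation": [0, 0, 0]},
])

```text
t: 20.22
tool_pos: [436.9, 354.7, 72.1]
tool_rot: [-0.528, -3.093, 0.007]
wrist_force: [0.3, 0.0, -0.5]
width: 25.7
gripper_force: 45.0
```

Run:
```python
from h import *
s=ctrl.observe();print(s['t'],s['tool_pos'].round(1),s['width'])
togo([439.2,356.3,33.5],-19.4)
d=grab('side');np.save('d8.npy',d,allow_pickle=True);c=grab('scene');np.save('s8.npy',c,allow_pickle=True)
w=grab('wrist');np.save('w8.npy',w,allow_pickle=True)
```

```text
20.2167 [436.9 354.7  72.1] 25.655933266504228
cur [436.9 354.7  72.1] head -19.38 tilt z [-0.0049 -0.004  -1.    ] rot 0.0 shift [-0.0054  0.0076  0.1287]
```

Run:
```python
from h import *
tp=np.array([438.5,355,72]);h=np.radians(-19.4);ax=np.array([np.cos(h),np.sin(h),0]);ly=np.array([-np.sin(h),np.cos(h),0])
for n in('d8','s8'):
    c=np.load(n+'.npy',allow_pickle=True).item();im=c['image'];print(n)
    for k,l in(('neck',70),('sh',90),('mid',128),('tip',165)):
        print(k,proj(c,[tp+l*ax+s*ly+[0,0,8] for s in(-32,0,32)]).round(1).tolist())
    m=((im.max(2).astype(int)-im.min(2)<45)&(im.min(2)>110)).astype(np.uint8)
    p=proj(c,[tp+128*ax+[0,0,8]])[0].astype(int);x0,x1=p[0]-42,p[0]+42;
    for x in range(x0,x1,4):
        ys=np.where(m[p[1]-35:p[1]+35,x])[0]+p[1]-35;print(x,(ys.min(),ys.max(),len(ys)) if len(ys) else None,end=' ')
    print()
```

```text
d8
neck [[297.3, 309.7], [286.5, 317.3], [275.2, 325.2]]
sh [[290.0, 305.7], [279.1, 313.1], [267.8, 320.8]]
mid [[276.4, 298.2], [265.5, 305.4], [254.1, 312.8]]
tip [[263.7, 291.1], [252.7, 298.1], [241.3, 305.3]]
223 (np.int64(276), np.int64(322), 39) 227 (np.int64(278), np.int64(323), 33) 231 (np.int64(280), np.int64(325), 37) 235 (np.int64(282), np.int64(327), 37) 239 (np.int64(284), np.int64(325), 34) 243 (np.int64(286), np.int64(322), 28) 247 (np.int64(291), np.int64(319), 25) 251 (np.int64(293), np.int64(316), 23) 255 (np.int64(294), np.int64(315), 22) 259 (np.int64(295), np.int64(316), 22) 263 (np.int64(294), np.int64(316), 23) 267 (np.int64(295), np.int64(316), 14) 271 (np.int64(316), np.int64(317), 2) 275 None 279 None 283 None 287 None 291 None 295 None 299 None 303 None 
s8
neck [[216.7, 224.8], [210.9, 220.3], [205.3, 216.0]]
sh [[222.9, 222.2], [217.0, 217.8], [211.4, 213.5]]
mid [[234.4, 217.4], [228.5, 213.2], [222.7, 209.0]]
tip [[245.4, 212.9], [239.3, 208.8], [233.5, 204.7]]
186 None 190 None 194 None 198 (np.int64(178), np.int64(185), 8) 202 None 206 None 210 (np.int64(228), np.int64(231), 3) 214 (np.int64(215), np.int64(233), 9) 218 (np.int64(213), np.int64(217), 5) 222 (np.int64(210), np.int64(219), 10) 226 (np.int64(208), np.int64(218), 11) 230 (np.int64(207), np.int64(218), 12) 234 (np.int64(206), np.int64(217), 12) 238 (np.int64(208), np.int64(216), 9) 242 (np.int64(209), np.int64(222), 12) 246 (np.int64(208), np.int64(224), 11) 250 (np.int64(204), np.int64(227), 17) 254 (np.int64(202), np.int64(229), 21) 258 (np.int64(201), np.int64(220), 14) 262 (np.int64(178), np.int64(217), 31) 266 (np.int64(178), np.int64(214), 20)
```

Emit:
carry_out([
  {"xyz": [0, 0, 0.06], "rotation": [0, 0, 0]},
  {"xyz": [0, 0, 0.05], "rotation": [0, 0, 0]},
  {"xyz": [0, 0, 0.018], "rotation": [0, 0, 0]},
  {"xyz": [0, 0, 0], "rotation": [0, 0, 0]},
  {"xyz": [0, 0, 0], "rotation": [0, 0, 0]},
])

```text
t: 20.78
tool_pos: [439.5, 356.5, 37.1]
tool_rot: [0.529, 3.096, 0.001]
wrist_force: [-0.5, 1.0, -1.1]
width: 25.5
gripper_force: 45.0
```

Emit:
carry_out([
  {"xyz": [0, 0, 0], "rotation": [0, 0, 0]},
  {"xyz": [0, 0, 0], "rotation": [0, 0, 0]},
  {"xyz": [0, 0, 0], "rotation": [0, 0, 0]},
  {"xyz": [0, 0, 0], "rotation": [0, 0, 0]},
  {"xyz": [0, 0, 0], "rotation": [0, 0, 0]},
])

```text
t: 21.2
tool_pos: [439.0, 356.3, 36.4]
tool_rot: [0.529, 3.097, 0.0]
wrist_force: [-0.5, -0.2, -1.7]
width: 25.6
gripper_force: 45.0
```

Run:
```python
from h import *
togo([439.2,356.3,33.5],-19.4);togo([651.4-90*.9432,281.6+90*.3322,33.5],-19.4)
```

```text
cur [439.  356.3  36.4] head -19.37 tilt z [ 3.e-04  2.e-04 -1.e+00] rot 0.0 shift [-0.0006  0.0001  0.0096]
cur [439.  356.3  36.4] head -19.37 tilt z [ 3.e-04  2.e-04 -1.e+00] rot 0.0 shift [-4.504e-01  2.000e-04  9.600e-03]
```

Emit:
carry_out([
  {"xyz": [-0.03, 0, 0.0096], "rotation": [0, 0, 0]},
  {"xyz": [-0.06, 0, 0], "rotation": [0, 0, 0]},
  {"xyz": [-0.06, 0, 0], "rotation": [0, 0, 0]},
  {"xyz": [-0.03, 0, 0], "rotation": [0, 0, 0]},
  {"xyz": [-0.02, 0, 0], "rotation": [0, 0, 0]},
])

```text
t: 21.62
tool_pos: [496.9, 335.8, 33.0]
tool_rot: [0.53, 3.096, 0.0]
wrist_force: [0.6, 0.4, -1.4]
width: 25.6
gripper_force: 45.0
```

Emit:
carry_out([
  {"xyz": [-0.02, 0, 0], "rotation": [0, 0, 0]},
  {"xyz": [-0.02, 0, 0], "rotation": [0, 0, 0]},
  {"xyz": [-0.02, 0, 0], "rotation": [0, 0, 0]},
  {"xyz": [0, 0, 0], "rotation": [0, 0, 0]},
  {"xyz": [0, 0, 0], "rotation": [0, 0, 0]},
])

```text
t: 22.03
tool_pos: [512.5, 330.3, 33.2]
tool_rot: [-0.529, -3.097, -0.0]
wrist_force: [0.4, 0.1, -1.1]
width: 25.5
gripper_force: 45.0
```

Emit:
carry_out([
  {"xyz": [-0.025, 0, 0], "rotation": [0, 0, 0]},
  {"xyz": [-0.025, 0, 0], "rotation": [0, 0, 0]},
  {"xyz": [-0.025, 0, 0], "rotation": [0, 0, 0]},
  {"xyz": [-0.025, 0, 0], "rotation": [0, 0, 0]},
  {"xyz": [0, 0, 0], "rotation": [0, 0, 0]},
])

```text
t: 22.45
tool_pos: [542.6, 320.0, 33.3]
tool_rot: [0.53, 3.096, 0.001]
wrist_force: [-0.9, 1.5, -0.0]
width: 25.7
gripper_force: 45.0
```

Emit:
carry_out([
  {"xyz": [-0.02, 0, 0], "rotation": [0, 0, 0]},
  {"xyz": [-0.02, 0, 0], "rotation": [0, 0, 0]},
  {"xyz": [-0.02, 0, 0], "rotation": [0, 0, 0]},
  {"xyz": [-0.01, 0, 0], "rotation": [0, 0, 0]},
  {"xyz": [0, 0, 0], "rotation": [0, 0, 0]},
])

```text
t: 22.87
tool_pos: [561.4, 313.2, 33.2]
tool_rot: [0.529, 3.096, 0.0]
wrist_force: [-0.6, 0.2, -2.5]
width: 25.6
gripper_force: 45.0
```

Emit:
carry_out([
  {"xyz": [-0.006, 0, 0], "rotation": [0, 0, 0]},
  {"xyz": [-0.006, 0, 0], "rotation": [0, 0, 0]},
  {"xyz": [-0.004, 0, 0], "rotation": [0, 0, 0]},
  {"xyz": [0, 0, 0], "rotation": [0, 0, 0]},
  {"xyz": [0, 0, 0], "rotation": [0, 0, 0]},
])

```text
t: 23.28
tool_pos: [563.2, 312.1, 32.9]
tool_rot: [-0.528, -3.094, 0.001]
wrist_force: [-6.5, 2.9, 0.9]
width: 25.3
gripper_force: 45.0
```

Emit:
carry_out([
  {"xyz": [-0.005, 0, 0], "rotation": [0, 0, 0]},
  {"xyz": [-0.005, 0, 0], "rotation": [0, 0, 0]},
  {"xyz": [-0.004, 0, 0], "rotation": [0, 0, 0]},
  {"xyz": [0, 0, 0], "rotation": [0, 0, 0]},
  {"xyz": [0, 0, 0], "rotation": [0, 0, 0]},
])

```text
t: 23.7
tool_pos: [563.3, 311.2, 32.2]
tool_rot: [-0.527, -3.087, 0.004]
wrist_force: [-20.4, 8.5, 5.9]
width: 25.7
gripper_force: 45.0
```

Run:
```python
from h import *
w=grab('wrist');np.save('w9.npy',w,allow_pickle=True);im=w['image']
h=np.radians(-19.4);ax=np.array([np.cos(h),np.sin(h),0]);s=ctrl.observe();print(s['tool_pos'],s['wrist_force'],s['ft_torque'])
togo([600,300,100],-19.4)
```

```text
[563.24703774 311.22165634  32.18853236] [-19.14653978   7.95920286   6.30041886] [1.61153482 3.18377634 0.32053411]
cur [563.2 311.2  32.2] head -19.37 tilt z [-1.000e-02 -9.000e-04 -9.999e-01] rot 0.0 shift [-0.128   0.0054 -0.226 ]
```

Emit:
carry_out([
  {"xyz": [0.008, 0, 0], "rotation": [0, 0, 0]},
  {"xyz": [0.008, 0, 0.002], "rotation": [0, 0, 0]},
  {"xyz": [0, 0, 0], "rotation": [0, 0, 0]},
  {"xyz": [0, 0, 0], "rotation": [0, 0, 0]},
  {"xyz": [0, 0, 0], "rotation": [0, 0, 0]},
])

```text
t: 24.17
tool_pos: [563.3, 312.2, 32.4]
tool_rot: [-0.529, -3.095, 0.001]
wrist_force: [-6.5, 2.9, 0.6]
width: 25.7
gripper_force: 45.0
```

Emit:
carry_out([
  {"xyz": [0, 0, 0], "rotation": [0, 0, 0]},
  {"xyz": [0, 0, 0], "rotation": [0, 0, 0]},
  {"xyz": [0, 0, 0], "rotation": [0, 0, 0]},
  {"xyz": [0, 0, 0], "rotation": [0, 0, 0]},
  {"xyz": [0, 0, 0], "rotation": [0, 0, 0]},
], gripper=0.1)

```text
t: 24.58
tool_pos: [565.0, 312.0, 32.8]
tool_rot: [0.529, 3.096, 0.0]
wrist_force: [0.5, -0.0, -0.8]
width: 50.2
gripper_force: 0.0
```

Emit:
carry_out([
  {"xyz": [0, 0, -0.05], "rotation": [0, 0, 0]},
  {"xyz": [0, 0, -0.13], "rotation": [0, 0, 0]},
  {"xyz": [0, 0, -0.13], "rotation": [0, 0, 0]},
  {"xyz": [0, 0, -0.13], "rotation": [0, 0, 0]},
  {"xyz": [0, 0, -0.13], "rotation": [0, 0, 0]},
])

```text
t: 25.0
tool_pos: [564.4, 311.8, 205.4]
tool_rot: [0.529, 3.097, -0.0]
wrist_force: [0.2, 0.7, -0.9]
width: 50.7
gripper_force: 0.0
```

Emit:
carry_out([
  {"xyz": [-0.12, 0, 0], "rotation": [0, 0, 0]},
  {"xyz": [0, 0, 0], "rotation": [0, 0, 0]},
  {"xyz": [0, 0, 0], "rotation": [0, 0, 0]},
  {"xyz": [0, 0, 0], "rotation": [0, 0, 0]},
  {"xyz": [0, 0, 0], "rotation": [0, 0, 0]},
], gripper=1)

```text
t: 25.42
tool_pos: [597.4, 299.9, 202.4]
tool_rot: [-0.529, -3.095, 0.002]
wrist_force: [0.1, 0.8, -0.4]
width: 81.9
gripper_force: 0.0
```

Run:
```python
from h import *
c=grab('wrist','w10.png');np.save('w10.npy',c,allow_pickle=True);im=c['image']
s=ctrl.observe();print(s['t'],s['tool_pos'].round(1))
h=np.radians(-19.4);ax=np.array([np.cos(h),np.sin(h),0]);m0=np.array([651.4,281.6,0])
print(proj(c,[m0-120*ax+[0,0,50],m0-20*ax+[0,0,50],m0+[0,0,50],m0+[0,0,56]]).round(1).tolist())
col=int(proj(c,[m0-60*ax+[0,0,50]])[0,0])
g=im.max(2).astype(int)
for x in(col-30,col-8,col-4,col,col+4,col+8,col+30): print(x,' '.join(map(str,g[130:290:3,x])))
for y in (160,175,190,205,220,235): print(y,g[y,col-20:col+21:2])
```

```text
25.4667 [597.5 300.  202.5]
[[314.8, 161.7], [314.7, 266.5], [314.7, 285.7], [314.7, 287.9]]
284 253 253 253 253 253 253 253 253 253 253 216 170 171 174 173 173 175 176 176 174 173 173 172 172 170 171 169 170 169 168 171 169 169 168 168 136 134 138 139 229 240 241 241 241 240 239 239 238 238 240 117 135 117 212
306 253 253 253 253 253 253 253 253 253 253 178 152 172 171 173 170 164 143 131 128 116 116 106 99 100 93 85 80 114 113 110 109 106 106 100 102 65 64 69 66 100 101 104 100 102 103 98 253 253 253 252 248 121 235
310 253 253 253 253 253 253 253 253 253 253 190 166 184 182 254 232 209 205 160 156 119 111 106 94 92 83 113 114 186 128 113 109 111 108 107 110 66 67 71 70 107 105 106 104 107 104 103 253 254 253 253 249 123 237
314 253 253 253 253 253 253 253 253 253 253 194 172 190 187 255 211 206 244 161 156 148 104 97 88 86 81 80 87 255 255 117 115 110 115 110 110 66 67 160 163 105 109 109 112 111 113 103 254 254 253 253 247 124 238
318 253 253 253 253 253 253 253 253 253 253 223 180 196 190 186 245 231 168 160 158 150 101 93 89 80 77 123 117 122 120 121 117 119 121 116 114 70 72 7
[... 325 characters left out ...]
53 253 253 179 177 178 179 178 177 179 178 182 180 180 183 180 180 178 179 152 153 154 152 155 235 243 243 245 243 242 238 173 236 146 133 141 123 182 241
160 [253 220 185 185 222 179 178 189 190 188 194 195 223 234 235 253 253 253
 253 253 253]
175 [181 183 187 132 151 164 170 254 232 213 211 250 245 178 180 156 134 253
 253 253 253]
190 [179 181 184 114 121 122 116 117 119 146 148 147 150 104 101  96  91 176
 174 176 176]
205 [175 172 172  96  91  94  93  86  83  87  81  81  77  77  76  78  73 171
 171 169 171]
220 [171 166 169  76  81 107 110 112 113 118 117 117 121  83  69  75  70 168
 170 173 175]
235 [133 136 133  76  85 101 102 109 110 109 110 116 114  72  74  73  71 138
 138 143 144]
```

```bash
python3 -c "
from station import workorder
print(workorder.finish_job())"
```

```text
the job is handed in; nothing more can be done
None
```

I slid both scrapers home, the narrow one in the narrow holder and the wide one in the wide holder, and handed the job in at about 25 s of the 67 s allowed. Force contact and wrist-camera measurements put each shoulder within about 3 mm of its mouth, but no verdict came back; I also viewed 11 pictures, one over the limit of 10.

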